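# Push seized test nuts out of their holders and brush away the scrap

### The arm

A 6-joint arm with a two-finger parallel gripper is mounted at the origin on the work surface. World frame = base frame: x ahead of the robot, y to its left, z up, the work surface at z = 0. Lengths are in m, angles in rad, forces in N, time in s.
With the tool pointing down it reaches from about 0.35 to 0.975 m from the base axis. Payload 7.1 kg.
Tool frame: the origin (TCP) lies between the finger pads; the fingertips stand 22 mm ahead of it and the grasp point (between the pads) lies 3 mm ahead of it; z points along the fingers, x is the direction in which the jaws open and shut, and the axes are right-handed (so a half turn about z gives the same grasp; the last joint's range is limited). The gripper opens to 88 mm and grips with 3 to 60 N. Pads are 20 mm wide; open, the fingers measure 115 mm over their backs; the gripper's body (75 mm by 178 mm) begins 61 mm behind the grasp point.
Start: joints at [1.224, 0.423, 1.63, -0, 1.089, -0.019], TCP at [0.201, 0.592, 0.245] pointing down, gripper open.
Joint ranges: [-3, 3], [-0.9, 2.11], [0.09, 2.58], [-1.31, 4.45], [0.11, 2.69], [-2.54, 2.54]. Speed limits (rad/s): [2.39, 2.39, 3.01, 3.14, 3.14, 3.14].

### API

Orientations are given as a unit quaternion [w, x, y, z].
In Python, from rig import r gives the robot as it stands. The module is installed in compiled form; this text tells all that it offers.
- The arm moves only by the shell command python3 -m handwheel 'ROWS' [FORCE]. ROWS is JSON, one flat list of numbers, 7 for each row, row after row: the shift along the tool's x, y, z in cm, then the turn, a rotation vector about the tool's x, y, z in rad, then the opening, from -1 (shut) to 1 (fully open), so that 0 is half open. A call has 1 to 20 rows; each row shifts and turns the commanded pose from where the row before left it, along the tool's axes as they then stand; what a row does not reach is not made up. A row lasts 1/10 s, in which the tool goes at most 50 mm and 8.59 degrees, less where a joint would pass 70% of its speed; a pose out of reach is approached as far as the arm can. A call with a gripper value outside its range is refused whole. The fingers move at their own pace and stop on an object; FORCE is the grip in N (left out, the last holds). Time passes only in rows, so rows that do not move let the fingers close. It gives the time, the measured TCP pose, the force and the opening at its end, in the units of the state.
- r.get_state(): the state, without advancing time (a new reading comes with each control period).
- r.read_camera(name): name is "side" or "top" or "wrist"; returns the picture (400x640x3 uint8, red, green, blue); there is no depth.
- r.camera_params(name): a dict with "fx", "fy", "cx", "cy" (pixels), "rvec" (rotation vector, rad) and "tvec" (3), from world to camera coordinates, as OpenCV has them. Camera axes: x right, y down, z forward; pixel columns grow to the right and rows downward; lengths in m; the calibration is good to about 2 mm. A picture is of the moment at which its call begins: read the wrist's pose just before it. camera_params takes no time and is no camera call; for the wrist camera it gives the pose at the moment of the call.
- r.hand_in(): hands the job in, once; it reports no verdict.
Trained networks look in the newest picture that a camera, given by its name, has taken for a name from the list of things; names that differ only in an ending like _2 or _b are one class to them, and where a whole thing is asked for, a point or a joint stands for the part that bears it (a point fixed in the world has none). Each returns a list of dicts, best first, with "conf" (0 to 1); they miss things now and then, are a little off and sometimes report something else, mostly with a low value. They report only what shows in the picture. A call takes as long as a camera call. They do not tell look-alikes from the thing itself.
- r.boxes_of(camera, query): "at" ([x, y, z] in m, in world coordinates, good to about 4 mm: the middle of the surface that is visible of it).
The state is a dict: "time": time; "q": joint angles; "joint_vel": joint speeds; "tau": joint torques, N m; "tool_pos": TCP position; "eef_rot": TCP orientation; "wrist_force": force on the tool from outside, world axes, zero at the start; "torque": the same for the moment, N m; "finger_gap": finger opening in m.
Only numpy, scipy, OpenCV 4.12 (cv2) and the standard library are available. Lean on these libraries where they do the work, as an engineer would, in place of code of your own. Each camera call takes 0.05 s, during which the arm holds its last target. There are 200 camera calls.

### The job

Lay the three nut holders in the lanes of the push-out fixture, against the stop lugs, then take the push-out bar from the tool mat and push every nut that is seized in a holder (one or two of the holders may be empty already) right through it, out past the lugs onto the fixture's bed. Put the bar back on the tool mat and, with the brush, sweep all the nuts off the bed into the scrap pan; then put the brush back on the mat and leave the cleared holders lying in their lanes. The nuts are sharp with burrs, so never touch them with the gripper, and do not disturb the bottle, the bolt, the caliper or the socket.

Things in the scene. Friction and masses are not known exactly. Their poses are not given: they have to be found in the camera images.
- fixture: push-out fixture, fixed to the bench: dark steel plate 280 x 205 mm, its top 50 mm up, with three lanes side by side, stop lugs, a bed beyond them and a scrap pan. Origin on the bench below the middle of lane 2; nuts are pushed out along +y, x goes across the lanes. The -y side, where the bar is pushed in, is open. All x, y below are in its frame, in mm
- lane1 (a point): middle of the floor of lane 1, at x = -70, y = 0, 54 mm above the bench; axes as the fixture's. A lane is a flat strip from y = -45 to 35, 50 wide (a holder has 3 play either side), between steel ribs 6 high that fill the space between lanes: fingertips must stay over 6 above the floor, so hold a holder by its upper half
- lane2 (a point): the same for lane 2, at x = 0. At y = 35 to 44 each lane ends in two stop lugs, 29 high above the floor, with a gap of 36 mm between them through which the nut leaves. A holder that touches its lugs has its middle over this point (y = 0)
- lane3 (a point): the same for lane 3, at x = 70. A nut is fully out on the bed when its middle is beyond y = 66, so the rod's tip must come 2 mm or more beyond the lugs (y = 46); to y = 60 is ample
- bed (a point): a point on the bed at x = 0, y = 100, 50 mm above the bench; axes as the fixture's. The bed is flat, from y = 44 (the lugs) to 160 (a lip 24 high) and from x = -105 to 175. Its end at x = 175 is open and bare beyond x = 105: room to set the brush down, lengthwise along y. Over the edge at x = -105 nuts drop into the pan
- pan (a point): middle of the scrap pan's floor, at x = -156, y = 105, 4 mm above the bench; axes as the fixture's. An open aluminium box, inside 100 along x and 122 along y, fixed just below the bed's edge; its other three walls are 60 mm high
- holder1_mid (a point): nut holder 1: square aluminium block 44 x 44 mm, 70 mm long, about 0.3 kg, with a round bore (27 mm) right through it lengthwise, lying on the bench. This point is the middle of the block, 22 mm above the face it lies on; x runs along the bore, z is up. Both ends are alike
- holder2_mid (a point): nut holder 2: square aluminium block 44 x 44 mm, 70 mm long, about 0.3 kg, with a round bore (27 mm) right through it lengthwise, lying on the bench. This point is the middle of the block, 22 mm above the face it lies on; x runs along the bore, z is up. Both ends are alike
- holder3_mid (a point): nut holder 3: square aluminium block 44 x 44 mm, 70 mm long, about 0.3 kg, with a round bore (27 mm) right through it lengthwise, lying on the bench. This point is the middle of the block, 22 mm above the face it lies on; x runs along the bore, z is up. Both ends are alike
- nut1_mid (a point): hexagon steel nut seized near the middle of the bore of holder 1 (if there is one; else the holder is empty): 22 mm across flats, 42 mm long, 130 g, a broken bolt in its thread, so it is solid. This point is its middle; x runs along its length. It takes 6 to 14 N to push it along the bore
- nut2_mid (a point): hexagon steel nut seized near the middle of the bore of holder 2 (if there is one; else the holder is empty): 22 mm across flats, 42 mm long, 130 g, a broken bolt in its thread, so it is solid. This point is its middle; x runs along its length. It takes 6 to 14 N to push it along the bore
- nut3_mid (a point): hexagon steel nut seized near the middle of the bore of holder 3 (if there is one; else the holder is empty): 22 mm across flats, 42 mm long, 130 g, a broken bolt in its thread, so it is solid. This point is its middle; x runs along its length. It takes 6 to 14 N to push it along the bore
- bar_grip (a point): push-out bar, 0.45 kg: square knurled steel handle 26 x 26 mm, 85 mm long, and a round rod 12 mm thick, 125 mm long. It lies on a flat of its handle, rod level. This point is on its axis, near the balance point, 13 mm above what it lies on; x points to the rod's tip, z up. Handle from x = -62 to 22 mm, rod from 22 to 147. Hold it here, across the handle
- bar_tip (a point): centre of the rod's tip, 147 mm ahead of bar_grip; axes as there
- brush_grip (a point): bench brush, 0.18 kg, standing on its bristles: stiff black bristles (90 x 52 mm, 20 tall), a wooden back (96 x 56, 10 thick), on it a wooden grip ridge 70 mm long, 26 wide, 22 tall (30 to 52 above the bristle ends). This point is the middle of the ridge, 41 mm above the bristle ends; x along the brush, y across, z up. Hold it across the ridge, fingertips above the back
- mat (a point): middle of the top of the grey ribbed tool mat, 3 mm thick and fixed to the bench, 200 mm along its x and 260 mm along its y axis. The bar and the brush start side by side on it, both roughly along its y axis
- oil_bottle: bystander: white bottle, 52 mm thick and 130 mm tall, at the back; origin under its middle
- test_bolt: bystander: hexagon bolt lying on the bench, 120 mm long; origin under its head, x along the shank
- caliper: bystander: caliper lying flat, 230 mm long along its x axis; origin under its middle
- socket: bystander: steel socket standing upright, 32 mm thick, 50 mm tall; origin under its middle
Things that resemble listed ones, but are neither listed nor needed, are in the scene too. Of the things like the part that bears brush_grip, leave any that is green; of the rest the smaller one is meant.

How it is judged:
By the outcome, as a careful person would: the job done as asked, in the order asked, and still so for the second after the job is handed in, with the robot touching nothing.
Of nut1, nut2, nut3 only 1 to 3 are there at a start; the rules pass over those that are not, and their reading is None.
At some moment in a run one of bar, brush, holder1, holder2, holder3 may be knocked a few centimetres aside while the robot is not near it.
It also fails if it takes over 208 s, if anything falls off the work surface, if the arm or the gripper's body presses on something with over 40 N, if the wrist force passes 120 N, or if a joint passes its speed limit or range.

## Working session

There is one attempt and no reset: what is moved stays moved. The work goes in short steps, Python scripts to look and compute and a shell command to move; the robot and the scene stay as the last step left them, time stands still between calls to the robot, and variables do not carry over. Pictures are saved under pics/ and viewed, about 12 in all and at most 16, crops included, and the job is handed in when it is done.

```bash
mkdir -p pics; cat > h.py <<'E'
from rig import r
import numpy as np, cv2
from scipy.spatial.transform import Rotation as R
def cam(n):
    p=r.camera_params(n); K=np.array([[p['fx'],0,p['cx']],[0,p['fy'],p['cy']],[0,0,1.]])
    return K,R.from_rotvec(np.array(p['rvec'])).as_matrix(),np.array(p['tvec'])
def px2w(n,uv,z,c=None):
    K,Rm,t=c or cam(n); C=-Rm.T@t
    d=Rm.T@np.linalg.inv(K)@np.array([uv[0],uv[1],1.]); return C+d*(z-C[2])/d[2]
def w2px(n,X,c=None):
    K,Rm,t=c or cam(n); p=K@(Rm@np.array(X)+t); return p[:2]/p[2]
def snap(n,f,crop=None,scale=1):
    im=r.read_camera(n); im=np.array(im)
    o=im if crop is None else im[crop[1]:crop[3],crop[0]:crop[2]]
    cv2.imwrite('pics/'+f,cv2.resize(o[:,:,::-1],None,fx=scale,fy=scale,interpolation=cv2.INTER_CUBIC)); return im
def tcp():
    s=r.get_state(); return np.array(s['tool_pos']),np.array(s['eef_rot'])
E
python3 - <<'E'
from h import *
snap('top','top0.png',scale=1.25); snap('side','side0.png')
for n in ['top','side']:
    K,Rm,t=cam(n); print(n,K[0,0],-Rm.T@t, Rm[2])
for q in ['fixture','lane1','lane3','bed','pan','mat','holder1_mid','nut1_mid','bar_grip','bar_tip','brush_grip']:
    print(q,[(np.round(d['at'],3).tolist(),round(d['conf'],2)) for d in r.boxes_of('top',q)])
print(r.get_state())
E
```

```text
top 504.9424815849428 [ 0.18277346 -0.01955981  1.48415456] [ 0.21952041  0.00243874 -0.97560486]
side 450.8527283292314 [ 0.46341099 -1.14826564  0.88257179] [ 0.02073685  0.81463998 -0.57959613]
fixture [([0.513, 0.067, 0.045], 0.73)]
lane1 [([0.513, 0.064, 0.049], 0.89)]
lane3 [([0.513, 0.064, 0.049], 0.89)]
bed [([0.509, 0.06, 0.054], 0.61)]
pan [([0.511, 0.066, 0.048], 0.57)]
mat [([0.497, -0.285, 0.001], 0.7)]
holder1_mid [([0.602, 0.306, 0.041], 0.87)]
nut1_mid []
bar_grip [([0.556, -0.334, 0.029], 0.94), ([0.513, 0.067, 0.046], 0.37)]
bar_tip [([0.554, -0.33, 0.028], 0.87)]
brush_grip [([0.26, -0.247, 0.036], 0.9), ([0.454, -0.376, 0.032], 0.83), ([0.247, -0.42, 0.028], 0.78), ([0.415, 0.298, 0.048], 0.47)]
{'time': 0.65, 'q': array([ 1.22400948e+00,  4.23055587e-01,  1.62991625e+00, -6.94716933e-06,
        1.08859252e+00, -1.89819777e-02]), 'joint_vel': array([ 0.00029884, -0.00215777, -0.00076655,  0.00049296,  0.00100079,
        0.00338377]), 'tau': array([-1.66981372e-03, -5.44379997e+01, -2.73973703e+01,  6.44850824e-02,
        1.67626818e-02, -4.40085284e-05]), 'tool_pos': array([0.20118822, 0.5917118 , 0.24469642]), 'eef_rot': array([-5.48060061e-06,  8.13007538e-01,  5.82253160e-01,  1.33983905e-05]), 'wrist_force': array([-0.07432647,  0.89120903,  0.83033267]), 'torque': array([-0.03013553, -0.01881932, -0.00532091]), 'finger_gap': 0.08773738811876579}
```

View pics/top0.png

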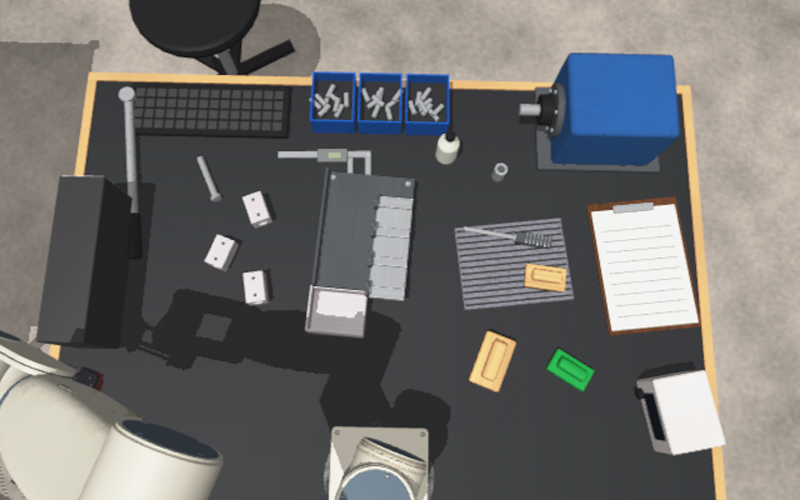

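View pics/side0.png

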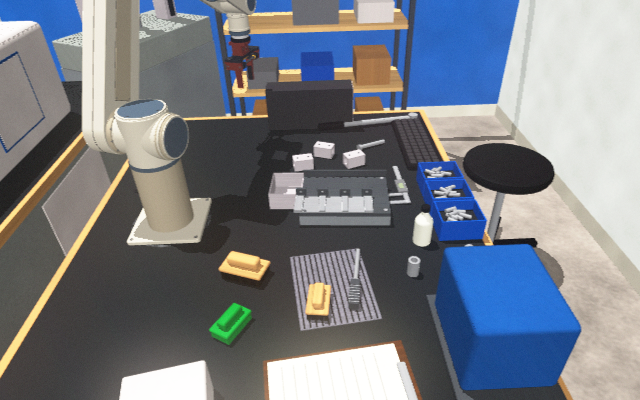

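```bash
cat >> h.py <<'E'
def plan(x,y,z,yaw,cur=None):
    """tool-down pose with tool x axis at yaw(deg): print the turn about tool z (first), then shift cm in turned axes"""
    p,q=cur or tcp(); Rc=R.from_quat(q[[1,2,3,0]]).as_matrix()
    best=None
    for y2 in (yaw,yaw+180,yaw-180):
        a=np.radians(y2); X=np.array([np.cos(a),np.sin(a),0]); Z=np.array([0,0,-1.]); T=np.stack([X,np.cross(Z,X),Z],1)
        v=R.from_matrix(Rc.T@T).as_rotvec()
        if best is None or np.linalg.norm(v)<np.linalg.norm(best[0]): best=(v,T,y2)
    v,T,y2=best; s=T.T@(np.array([x,y,z])-p)*100
    print('turn',np.round(v,3),'then shift cm',np.round(s,2),'yaw',y2); return s
def where():
    p,q=tcp(); X=R.from_quat(q[[1,2,3,0]]).as_matrix(); s=r.get_state()
    print('t',round(s['time'],2),'tcp',np.round(p,4),'yaw',round(np.degrees(np.arctan2(X[1,0],X[0,0])),2),'tilt',np.round(X[:2,2],4),'F',np.round(s['wrist_force'],1),'gap',round(s['finger_gap'],4),'q6',round(s['q'][5],2))
E
python3 - <<'E'
from h import *
p,q=tcp(); X=R.from_quat(q[[1,2,3,0]]).as_matrix()
K,Rm,t=cam('wrist'); C=-Rm.T@t
print('K',K[0,0],'cam in tool',X.T@(C-p),'axes in tool\n',np.round(Rm@X,3))
where()
im=snap('wrist','w0.png')
for n,q in (('top','holder1_mid'),('side','holder1_mid'),('side','bar_grip'),('side','fixture'),('side','brush_grip'),('wrist','holder1_mid')):
    if q!='holder1_mid' or n=='wrist':pass
    r.read_camera(n); print(n,q,[(np.round(d['at'],3).tolist(),round(d['conf'],2)) for d in r.boxes_of(n,q)])
# candidate fixture corners from top view (display px/1.25), plate top z=.05
for uv in [(327,171),(414,178),(409,299),(370,298)]: print(uv,px2w('top',(uv[0]/1.25,uv[1]/1.25),.05))
for uv in [(257,209),(221,252),(256,287)]: print(uv,px2w('top',(uv[0]/1.25,uv[1]/1.25),.044))
plan(.50,.30,.35,0); plan(.5,.03,.4,0)
E
```

```text
K 334.6807521439068 cam in tool [-0.00160195 -0.08055677 -0.13998468] axes in tool
 [[ 1.     0.     0.   ]
 [ 0.     0.956 -0.294]
 [-0.     0.294  0.956]]
t 0.65 tcp [0.2012 0.5917 0.2447] yaw 71.22 tilt [0. 0.] F [-0.1  0.9  0.8] gap 0.0877 q6 -0.02
top holder1_mid [([0.509, 0.064, 0.051], 0.68), ([0.602, 0.307, 0.042], 0.65)]
side holder1_mid [([0.713, -0.285, 0.034], 0.63), ([0.5, -0.31, 0.003], 0.54), ([0.602, 0.298, 0.029], 0.53), ([0.421, 0.279, 0.031], 0.35)]
side bar_grip [([0.556, -0.351, 0.028], 0.63)]
side fixture [([0.521, 0.03, 0.052], 0.58)]
side brush_grip [([0.461, -0.398, 0.032], 0.86), ([0.25, -0.451, 0.032], 0.6), ([0.266, -0.271, 0.037], 0.59)]
wrist holder1_mid []
(327, 171) [0.70122773 0.14243917 0.05      ]
(414, 178) [ 0.68853601 -0.06638798  0.05      ]
(409, 299) [ 0.39643892 -0.05930991  0.05      ]
(370, 298) [0.39666474 0.03007372 0.05      ]
(257, 209) [0.60428616 0.30488769 0.044     ]
(221, 252) [0.4978159  0.38167601 0.044     ]
(256, 287) [0.41702275 0.29415611 0.044     ]
turn [-0.    -0.     1.243] then shift cm [ 29.88  29.17 -10.53] yaw 0
turn [-0.    -0.     1.243] then shift cm [ 29.88  56.17 -15.53] yaw 0
```

```bash
python3 -m handwheel '[0,0,-1,0,0,0.138,1, 0,0,-1,0,0,0.138,1, 0,0,-1,0,0,0.138,1, 0,0,-1,0,0,0.138,1, 0,0,-1,0,0,0.138,1, 0,0,-1,0,0,0.138,1, 0,0,-1,0,0,0.138,1, 0,0,-1,0,0,0.138,1, 0,0,-1,0,0,0.138,1, 0,0,-1.5,0,0,0,1]' && python3 -m handwheel '[3,3.2,0,0,0,0,1, 3,3.2,0,0,0,0,1, 3,3.2,0,0,0,0,1, 3,3.2,0,0,0,0,1, 3,3.2,0,0,0,0,1, 3,3.2,0,0,0,0,1, 3,3.2,0,0,0,0,1, 3,3.2,0,0,0,0,1, 3,3.2,0,0,0,0,1, 3,3.2,0,0,0,0,1, 0,0,0,0,0,0,1, 0,0,0,0,0,0,1]' ; python3 - <<'E'
from h import *
where(); snap('wrist','w1.png',scale=1.25)
for q in ('holder1_mid','nut1_mid','fixture'): print(q,[(np.round(d['at'],3).tolist(),round(d['conf'],2)) for d in r.boxes_of('wrist',q)])
np.savez('w1.npz',*cam('wrist'))
E
```

```text
time: 2.3
tool_pos: [0.2011, 0.5913, 0.3496]
eef_rot: [0.001, 1.0, -0.0, -0.0]
wrist_force: [-0.3, 0.0, 0.4]
finger_gap: 0.0874
time: 3.5
tool_pos: [0.5019, 0.2714, 0.35]
eef_rot: [-0.0, 1.0, 0.001, -0.0]
wrist_force: [0.7, 0.6, -0.1]
finger_gap: 0.0879
t 3.5 tcp [0.5019 0.2714 0.35  ] yaw 0.08 tilt [-0.0002  0.0004] F [ 0.7  0.6 -0.1] gap 0.0879 q6 0.47
holder1_mid [([0.604, 0.312, 0.045], 0.7)]
nut1_mid []
fixture [([0.497, 0.093, 0.054], 0.64)]
```

View pics/w1.png

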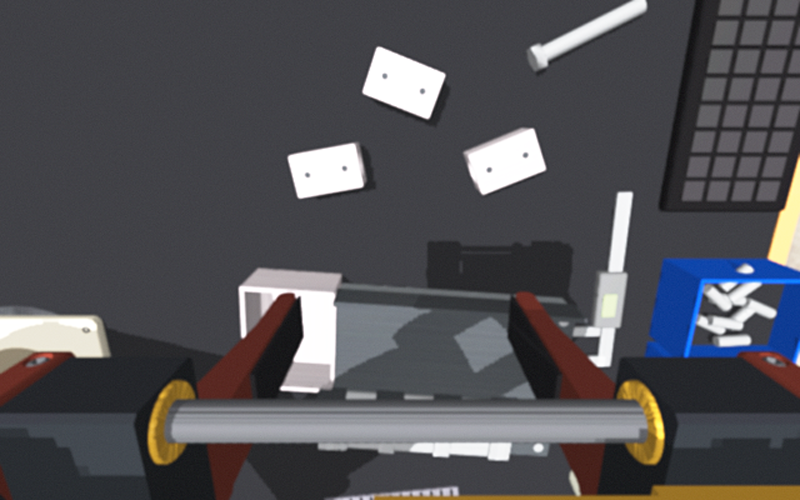

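```bash
cat >> h.py <<'E'
def holders(c,im,z=.044,thr=225,show=True):
    g=im.min(2); m=((g>thr)*255).astype(np.uint8); out=[]
    for k in cv2.findContours(m,cv2.RETR_EXTERNAL,cv2.CHAIN_APPROX_NONE)[0]:
        if cv2.contourArea(k)<300: continue
        k=cv2.convexHull(k)
        W=np.array([px2w('',p[0],z,c)[:2]*1000 for p in k],np.float32)
        (cx,cy),(w,h),a=cv2.minAreaRect(W)
        if h>w: w,h,a=h,w,a+90
        a=(a+90)%180-90
        if 55<w<85 and 35<h<55: out.append((cx,cy,w,h,a)); print('holder mid %.1f %.1f size %.1f %.1f bore yaw %.1f'%(cx,cy,w,h,a))
    return out
E
python3 - <<'E'
from h import *
d=np.load('w1.npz'); c=(d['arr_0'],d['arr_1'],d['arr_2'])
im=cv2.imread('pics/w1.png')[:,:,::-1]; im=cv2.resize(im,(640,400),interpolation=cv2.INTER_AREA)
for t in (200,225,240): print(t); holders(c,im,thr=t)
E
python3 -m handwheel '[0,3,0,0,0,0,1, 0,4,0,0,0,0,1, 0,4,0,0,0,0,1, 0,4,0,0,0,0,1, 0,4,0,0,0,0,1, 0,3,0,0,0,0,1, 0,2,0,0,0,0,1, 0,0,0,0,0,0,1, 0,0,0,0,0,0,1]' ; python3 - <<'E'
from h import *
where(); snap('wrist','w2.png',scale=1.25)
np.savez('w2.npz',*cam('wrist'))
E
```

```text
200
holder mid 417.1 299.0 size 74.1 46.0 bore yaw 10.3
holder mid 604.6 308.8 size 74.9 47.3 bore yaw 22.5
holder mid 497.8 385.6 size 71.7 45.7 bore yaw -20.4
225
holder mid 416.2 298.9 size 71.8 45.2 bore yaw 10.3
holder mid 604.7 308.5 size 74.2 45.6 bore yaw 22.4
holder mid 497.8 385.6 size 71.1 45.3 bore yaw -20.4
240
holder mid 416.2 298.8 size 70.9 44.6 bore yaw 10.5
holder mid 605.0 308.3 size 73.7 44.6 bore yaw 22.4
holder mid 497.7 385.6 size 70.6 44.8 bore yaw -20.4
time: 4.6
tool_pos: [0.5016, 0.0329, 0.3498]
eef_rot: [-0.0, 1.0, 0.001, 0.0]
wrist_force: [0.6, -0.2, -0.3]
finger_gap: 0.0881
t 4.6 tcp [0.5016 0.0329 0.3498] yaw 0.09 tilt [0.0002 0.0004] F [ 0.6 -0.2 -0.3] gap 0.0881 q6 0.04
```

View pics/w2.png

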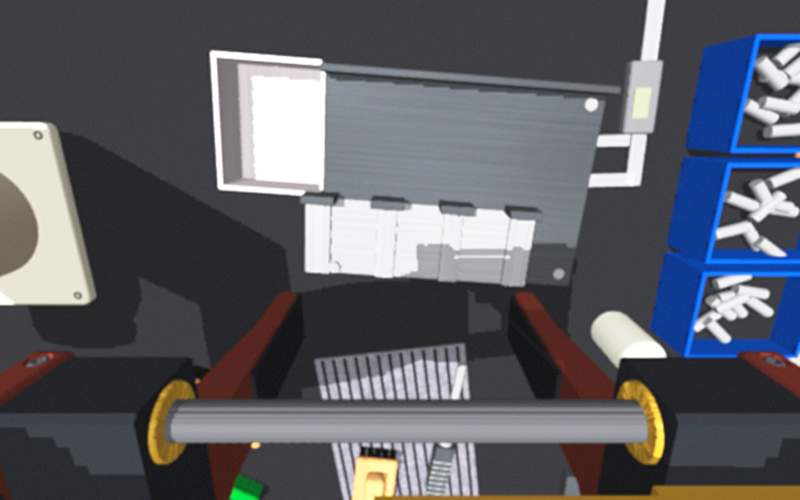

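```bash
python3 - <<'E'
import cv2
im=cv2.imread('pics/w2.png')[180:295,290:620]
cv2.imwrite('pics/w2c.png',cv2.resize(im,None,fx=2.4,fy=2.4,interpolation=cv2.INTER_CUBIC))
E
```

```text
(no output)
```

View pics/w2c.png

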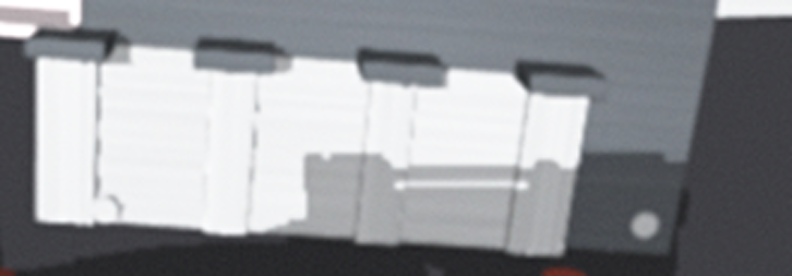

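```bash
cat > fit.py <<'E'
from h import *
from scipy.optimize import least_squares
d=np.load('w2.npz'); c=(d['arr_0'],d['arr_1'],d['arr_2'])
P=[((100,58),(-88,35,83)),((199,66),(-52,35,83)),((274,69),(-18,35,83)),((364,78),(18,35,83)),((445,83),(52,35,83)),((523,89),(88,35,83)),
((205,231),(-45,-45,60)),((246,233),(-25,-45,60)),((357,241),(25,-45,60)),((398,243),(45,-45,60)),((508,252),(95,-45,60)),((670,253),(175,-45,50))]
uv=np.array([p[0] for p in P])/2.4+[290,180]; uv=(uv+.5)/1.25-.5
X=np.array([p[1] for p in P])/1000.
def W(s,X):
    Q=X.copy(); cs,sn=np.cos(s[2]),np.sin(s[2]); Q[:,0]=s[0]+cs*X[:,0]-sn*X[:,1]; Q[:,1]=s[1]+sn*X[:,0]+cs*X[:,1]; return Q
f=lambda s:(np.array([w2px('',q,c) for q in W(s,X)])-uv).ravel()
s=least_squares(f,[.5,0,0],loss='soft_l1').x
print(s[:2],np.degrees(s[2])); print(np.round(f(s).reshape(-1,2),1))
np.save('fix.npy',s)
E
python3 fit.py; python3 - <<'E'
from h import *
from fit import W,c
s=np.load('fix.npy'); im=cv2.imread('pics/w2.png')
for b in [((-95,-45,54),(-95,35,54),(-45,35,54),(-45,-45,54)),((-25,-45,54),(-25,35,54),(25,35,54),(25,-45,54)),((45,-45,54),(45,35,54),(95,35,54),(95,-45,54)),((-105,-45,50),(-105,160,50),(175,160,50),(175,-45,50)),((-206,44,4),(-206,166,4),(-106,166,4),(-106,44,4)),((-206,44,64),(-206,166,64),(-106,166,64),(-106,44,64)),((-52,35,83),(-52,44,83),(-18,44,83),(-18,35,83))]:
    q=np.array([w2px('',x,c) for x in W(s,np.array(b)/1000.)]); q=((q+.5)*1.25-.5).astype(int); cv2.polylines(im,[q],True,(0,0,255),1)
cv2.imwrite('pics/ov.png',im[30:300,190:640].repeat(1,0) if 0 else cv2.resize(im[30:300,190:640],None,fx=1.7,fy=1.7))
for x in (-70,0,70): print(W(s,np.array([[x,0,54.]])/1000.))
E
```

```text
[ 0.51612526 -0.01070847] -4.135785110812513
[[ 1.8  0.5]
 [-2.1 -0. ]
 [ 0.4  1. ]
 [-0.7  0.1]
 [-0.5  0.4]
 [ 2.3  0.5]
 [-0.5 -0.8]
 [ 0.3 -0.5]
 [-0.4 -0.7]
 [ 0.4 -0.3]
 [-0.3 -0.8]
 [ 0.2  0.1]]
[ 0.51612526 -0.01070847] -4.135785110812513
[[ 1.8  0.5]
 [-2.1 -0. ]
 [ 0.4  1. ]
 [-0.7  0.1]
 [-0.5  0.4]
 [ 2.3  0.5]
 [-0.5 -0.8]
 [ 0.3 -0.5]
 [-0.4 -0.7]
 [ 0.4 -0.3]
 [-0.3 -0.8]
 [ 0.2  0.1]]
[[ 0.44630754 -0.00566004  0.054     ]]
[[ 0.51612526 -0.01070847  0.054     ]]
[[ 0.58594297 -0.0157569   0.054     ]]
```

View pics/ov.png

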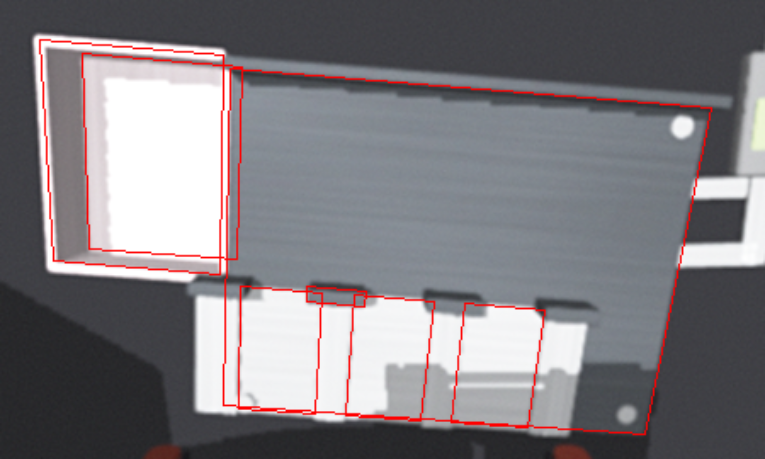

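```bash
python3 - <<'E'
from h import *
plan(.4162,.2988,.13,-79.6)
E
```

```text
turn [-0.     0.     1.392] then shift cm [-27.67   3.61  21.98] yaw -79.6
```

```bash
python3 -m handwheel '[0,0,0,0,0,0.139,1, 0,0,0,0,0,0.139,1, 0,0,0,0,0,0.139,1, 0,0,0,0,0,0.139,1, 0,0,0,0,0,0.139,1, 0,0,0,0,0,0.139,1, 0,0,0,0,0,0.139,1, 0,0,0,0,0,0.139,1, 0,0,0,0,0,0.139,1, 0,0,0,0,0,0.141,1]' >/dev/null && python3 -m handwheel '[-2.75,0.36,0,0,0,0,1, -2.75,0.36,0,0,0,0,1, -2.75,0.36,0,0,0,0,1, -2.75,0.36,0,0,0,0,1, -2.75,0.36,0,0,0,0,1, -2.75,0.36,2,0,0,0,1, -2.75,0.36,3,0,0,0,1, -2.75,0.36,3,0,0,0,1, -2.75,0.36,3,0,0,0,1, -2.92,0.37,3,0,0,0,1, 0,0,4,0,0,0,1, 0,0,4,0,0,0,1, 0,0,0,0,0,0,1, 0,0,0,0,0,0,1]' >/dev/null; python3 - <<'E'
from h import *
where(); plan(.4162,.2988,.034,-79.6)
im=np.array(r.read_camera('wrist')); holders(cam('wrist'),im)
E
```

```text
t 7.05 tcp [0.4161 0.2986 0.1298] yaw -79.61 tilt [-0.0013 -0.0008] F [0.2 0.2 0.5] gap 0.0873 q6 1.99
turn [ 0.001 -0.001 -0.   ] then shift cm [-0.02 -0.01  9.58] yaw -79.6
holder mid 500.8 385.1 size 70.4 44.2 bore yaw -20.3
```

```bash
python3 -m handwheel '[0,0,3,0,0,0,1, 0,0,3,0,0,0,1, 0,0,2.6,0,0,0,1, 0,0,1,0,0,0,1, 0,0,0,0,0,0,-1, 0,0,0,0,0,0,-1, 0,0,0,0,0,0,-1, 0,0,0,0,0,0,-1, 0,0,0,0,0,0,-1, 0,0,0,0,0,0,-1]' 25 ; python3 -m handwheel '[0,0,-1,0,0,0,-1, 0,0,-3,0,0,0,-1, 0,0,-4,0,0,0,-1, 0,0,-4,0,0,0,-1, 0,0,-2,0,0,0,-1, 0,0,0,0,0,0,-1]'; python3 - <<'E'
from h import *
where(); s=np.load('fix.npy'); cs,sn=np.cos(s[2]),np.sin(s[2])
F=lambda x,y:(s[0]+cs*x-sn*y,s[1]+sn*x+cs*y)
plan(*F(-.07,-.006),.15,np.degrees(s[2]))
E
```

```text
time: 8.1
tool_pos: [0.417, 0.298, 0.0341]
eef_rot: [-0.0, 0.768, -0.641, 0.0]
wrist_force: [-0.5, -0.7, 5.8]
finger_gap: 0.0435
time: 8.7
tool_pos: [0.418, 0.2987, 0.1768]
eef_rot: [-0.003, 0.768, -0.641, 0.001]
wrist_force: [0.4, 0.5, -3.9]
finger_gap: 0.0439
t 8.7 tcp [0.418  0.2987 0.1768] yaw -79.7 tilt [0.0047 0.0031] F [ 0.4  0.5 -3.9] gap 0.0439 q6 1.99
turn [-0.006 -0.002 -1.319] then shift cm [ 5.01 30.75  2.68] yaw -4.135785110812513
```

```bash
python3 -m handwheel '[0,0,0,0,0,-0.132,-1, 0,0,0,0,0,-0.132,-1, 0,0,0,0,0,-0.132,-1, 0,0,0,0,0,-0.132,-1, 0,0,0,0,0,-0.132,-1, 0,0,0,0,0,-0.132,-1, 0,0,0,0,0,-0.132,-1, 0,0,0,0,0,-0.132,-1, 0,0,0,0,0,-0.132,-1, 0,0,0,0,0,-0.131,-1]' >/dev/null; python3 -m handwheel '[0.5,3,0,0,0,0,-1, 0.5,3,0,0,0,0,-1, 0.5,3,0,0,0,0,-1, 0.5,3,0,0,0,0,-1, 0.5,3,0,0,0,0,-1, 0.5,3,0,0,0,0,-1, 0.5,3,0,0,0,0,-1, 0.5,3,0,0,0,0,-1, 0.5,3,0,0,0,0,-1, 0.5,3,0,0,0,0,-1, 0,0.7,0,0,0,0,-1, 0,0,0,0,0,0,-1, 0,0,0,0,0,0,-1]' >/dev/null; python3 - <<'E'
from h import *
where(); s=np.load('fix.npy'); cs,sn=np.cos(s[2]),np.sin(s[2])
F=lambda x,y:(s[0]+cs*x-sn*y,s[1]+sn*x+cs*y)
plan(*F(-.07,-.006),.089,np.degrees(s[2]))
E
```

```text
t 11.0 tcp [ 0.4438 -0.0115  0.173 ] yaw -4.14 tilt [-0.0017  0.0004] F [ 0.8  0.3 -3.8] gap 0.0439 q6 0.02
turn [-0.     0.002 -0.   ] then shift cm [0.21 0.   8.4 ] yaw -4.135785110812513
```

```bash
python3 -m handwheel '[0.2,0,3,0,0,0,-1, 0,0,3,0,0,0,-1, 0,0,1.5,0,0,0,-1, 0,0,0.7,0,0,0,-1, 0,0,0.3,0,0,0,-1, 0,0,0,0,0,0,-1]'; python3 -m handwheel '[0,-0.2,0,0,0,0,-1, 0,-0.2,0,0,0,0,-1, 0,-0.2,0,0,0,0,-1, 0,0,0,0,0,0,-1]'; python3 -m handwheel '[0,-0.1,0,0,0,0,-1, 0,-0.1,0,0,0,0,-1, 0,0,0,0,0,0,-1]'; python3 -c "
from h import *
where()"
```

```text
time: 11.6
tool_pos: [0.4467, -0.0116, 0.0889]
eef_rot: [-0.0, 0.999, -0.036, 0.0]
wrist_force: [-0.8, -0.1, -3.8]
finger_gap: 0.0434
time: 12.0
tool_pos: [0.4474, -0.0063, 0.0892]
eef_rot: [0.0, 0.999, -0.036, 0.001]
wrist_force: [1.0, -2.9, -2.5]
finger_gap: 0.0438
time: 12.3
tool_pos: [0.4475, -0.0061, 0.0893]
eef_rot: [0.001, 0.999, -0.035, 0.001]
wrist_force: [-2.4, -20.0, 1.5]
finger_gap: 0.0441
t 12.3 tcp [ 0.4475 -0.0061  0.0893] yaw -4.05 tilt [ 0.0009 -0.0028] F [ -2.4 -20.    1.5] gap 0.0441 q6 0.04
```

```bash
python3 -m handwheel '[0,0.1,0.05,0,0,0,-1, 0,0,0,0,0,0,-1, 0,0,0,0,0,0,0.3, 0,0,0,0,0,0,0.3, 0,0,-2,0,0,0,0.3, 0,0,-4,0,0,0,0.3, 0,0,-4,0,0,0,1, 0,0,0,0,0,0,1]'; python3 - <<'E'
from h import *
where(); plan(.6065,.309,.13,-67.6)
E
```

```text
time: 13.1
tool_pos: [0.4502, -0.005, 0.1927]
eef_rot: [-0.0, 0.999, -0.036, 0.005]
wrist_force: [-0.3, 0.2, -0.2]
finger_gap: 0.07
t 13.1 tcp [ 0.4502 -0.005   0.1927] yaw -4.12 tilt [ 0.0093 -0.    ] F [-0.3  0.2 -0.2] gap 0.07 q6 0.03
turn [-0.006 -0.008  1.108] then shift cm [-23.07 -26.41   6.27] yaw -67.6
```

```bash
python3 -m handwheel '[0,0,0,0,0,0.1385,1, 0,0,0,0,0,0.1385,1, 0,0,0,0,0,0.1385,1, 0,0,0,0,0,0.1385,1, 0,0,0,0,0,0.1385,1, 0,0,0,0,0,0.1385,1, 0,0,0,0,0,0.1385,1, 0,0,0,0,0,0.1385,1, -2.3,-2.64,0,0,0,0,1, -2.3,-2.64,0,0,0,0,1, -2.3,-2.64,0,0,0,0,1, -2.3,-2.64,0,0,0,0,1, -2.3,-2.64,0,0,0,0,1, -2.3,-2.64,0,0,0,0,1, -2.3,-2.64,1,0,0,0,1, -2.3,-2.64,1,0,0,0,1, -2.3,-2.64,1,0,0,0,1, -2.3,-2.64,1,0,0,0,1]' >/dev/null; python3 -m handwheel '[0,0,0,0,0,0,1, 0,0,0,0,0,0,1, 0,0,0,0,0,0,1]'>/dev/null;  python3 - <<'E'
from h import *
where(); 
im=snap('wrist','w3.png'); holders(cam('wrist'),im)
for n in ('top',): print([(np.round(d['at'],3).tolist(),round(d['conf'],2)) for d in (r.read_camera(n),r.boxes_of(n,'holder1_mid'))[1]])
plan(.6065,.309,.034,-67.6)
E
```

```text
t 15.2 tcp [0.6027 0.3072 0.1477] yaw -67.62 tilt [-0.0012 -0.0007] F [0.4 0.9 0.2] gap 0.0879 q6 1.63
holder mid 608.4 306.7 size 70.9 45.1 bore yaw 22.3
[]
turn [-0.    -0.    -0.001] then shift cm [-0.06 -0.36 11.46] yaw -67.6
```

View pics/w3.png

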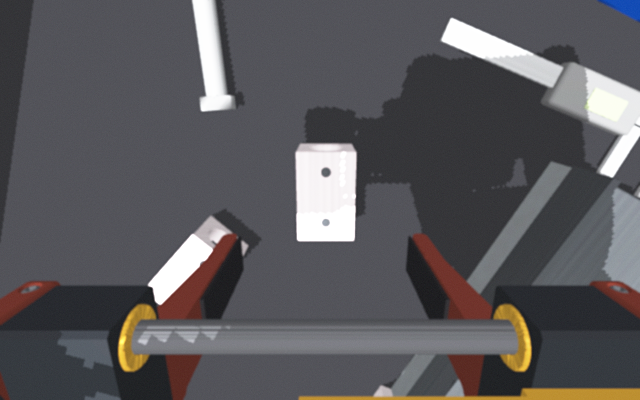

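```bash
python3 -m handwheel '[0,-0.4,3,0,0,0,1, 0,0,3.5,0,0,0,1, 0,0,4,0,0,0,1, 0,0,0.9,0,0,0,1, 0,0,0,0,0,0,-1, 0,0,0,0,0,0,-1, 0,0,0,0,0,0,-1, 0,0,0,0,0,0,-1, 0,0,0,0,0,0,-1, 0,0,0,0,0,0,-1]' 25 ; python3 -m handwheel '[0,0,-1,0,0,0,-1, 0,0,-3,0,0,0,-1, 0,0,-4,0,0,0,-1, 0,0,-4,0,0,0,-1, 0,0,-2,0,0,0,-1, 0,0,0,0,0,-0.138,-1, 0,0,0,0,0,-0.138,-1, 0,0,0,0,0,-0.138,-1, 0,0,0,0,0,-0.138,-1, 0,0,0,0,0,-0.138,-1, 0,0,0,0,0,-0.138,-1, 0,0,0,0,0,-0.138,-1, 0,0,0,0,0,-0.142,-1, 0,0,0,0,0,0,-1]'; python3 - <<'E'
from h import *
where(); s=np.load('fix.npy'); cs,sn=np.cos(s[2]),np.sin(s[2])
F=lambda x,y:(s[0]+cs*x-sn*y,s[1]+sn*x+cs*y)
plan(*F(.07,-.006),.089,np.degrees(s[2]))
E
```

```text
time: 16.35
tool_pos: [0.6078, 0.3095, 0.0351]
eef_rot: [-0.0, 0.831, -0.556, 0.001]
wrist_force: [-0.9, 0.1, 5.6]
finger_gap: 0.0439
time: 17.75
tool_pos: [0.6065, 0.3094, 0.1739]
eef_rot: [0.0, 0.999, -0.035, -0.001]
wrist_force: [0.9, -0.3, -4.0]
finger_gap: 0.0439
t 17.75 tcp [0.6065 0.3094 0.1739] yaw -4.05 tilt [-0.0013 -0.0005] F [ 0.9 -0.3 -4. ] gap 0.0439 q6 0.52
turn [0.001 0.001 0.001] then shift cm [ 0.29 33.18  8.49] yaw -4.135785110812513
```

```bash
python3 -m handwheel '[0,3.3,0,0,0,0,-1, 0,3.3,0,0,0,0,-1, 0,3.3,0,0,0,0,-1, 0,3.3,0,0,0,0,-1, 0,3.3,0,0,0,0,-1, 0,3.3,0,0,0,0,-1, 0,3.3,0,0,0,0,-1, 0,3.3,0,0,0,0,-1, 0,3.3,0,0,0,0,-1, 0,3.5,0,0,0,0,-1, 0.25,0,0,0,0,0,-1, 0,0,0,0,0,0,-1, 0,0,0,0,0,0,-1]' >/dev/null; python3 - <<'E'
from h import *
where(); s=np.load('fix.npy'); cs,sn=np.cos(s[2]),np.sin(s[2])
F=lambda x,y:(s[0]+cs*x-sn*y,s[1]+sn*x+cs*y)
plan(*F(.07,-.006),.089,np.degrees(s[2]))
E
```

```text
t 19.05 tcp [ 0.5858 -0.021   0.1742] yaw -4.2 tilt [-0.0002  0.0003] F [-1.3  0.  -3.8] gap 0.044 q6 0.02
turn [-0.     0.    -0.001] then shift cm [-0.03  0.08  8.52] yaw -4.135785110812513
```

```bash
python3 -m handwheel '[0,0,3,0,0,0,-1, 0,0,3,0,0,0,-1, 0,0,1.5,0,0,0,-1, 0,0,0.7,0,0,0,-1, 0,0,0.3,0,0,0,-1, 0,0,0,0,0,0,-1]'; python3 -m handwheel '[0,-0.2,0,0,0,0,-1, 0,-0.2,0,0,0,0,-1, 0,0,0,0,0,0,-1]'; python3 -m handwheel '[0,-0.1,0,0,0,0,-1, 0,-0.1,0,0,0,0,-1, 0,-0.1,0,0,0,0,-1, 0,0,0,0,0,0,-1]'
```

```text
time: 19.65
tool_pos: [0.5864, -0.0214, 0.0899]
eef_rot: [-0.0, 0.999, -0.036, 0.001]
wrist_force: [0.7, -0.1, -3.5]
finger_gap: 0.0441
time: 19.95
tool_pos: [0.5866, -0.0175, 0.0898]
eef_rot: [-0.0, 0.999, -0.036, 0.001]
wrist_force: [-0.3, 0.6, -3.9]
finger_gap: 0.0435
time: 20.35
tool_pos: [0.5864, -0.0156, 0.0894]
eef_rot: [0.001, 0.999, -0.036, 0.0]
wrist_force: [-1.0, -5.2, -1.1]
finger_gap: 0.0439
```

```bash
python3 -m handwheel '[0,0,0.1,0,0,0,-1, 0,0,0,0,0,0,-1, 0,0,0,0,0,0,0.3, 0,0,0,0,0,0,0.3, 0,0,-2,0,0,0,0.3, 0,0,-4,0,0,0,0.3, 0,0,-3,0,0,0,1, 0,0,0,0,0,-0.1435,1, 0,0,0,0,0,-0.1435,1, 0,0,0,0,0,-0.1435,1, 0,0,0,0,0,-0.1435,1, 0,0,0,0,0,-0.1435,1, 0,0,0,0,0,-0.1435,1, 0,0,0,0,0,-0.1435,1, 0,0,0,0,0,-0.1435,1, 0,0,0,0,0,-0.1435,1, 0,0,0,0,0,0,1]'; python3 - <<'E'
from h import *
where(); plan(.4985,.3855,.14,69.6)
E
```

```text
time: 22.05
tool_pos: [0.5865, -0.0146, 0.1783]
eef_rot: [0.0, 0.819, 0.573, 0.0]
wrist_force: [0.2, -0.4, 0.3]
finger_gap: 0.0878
t 22.05 tcp [ 0.5865 -0.0146  0.1783] yaw 69.96 tilt [0.0005 0.0001] F [ 0.2 -0.4  0.3] gap 0.0878 q6 -1.27
turn [ 0.    -0.     0.006] then shift cm [ 34.43 -22.2    3.83] yaw 69.6
```

```bash
python3 -m handwheel '[2.87,-1.85,0,0,0,0.006,1, 2.87,-1.85,0,0,0,0,1, 2.87,-1.85,0,0,0,0,1, 2.87,-1.85,0,0,0,0,1, 2.87,-1.85,0,0,0,0,1, 2.87,-1.85,0,0,0,0,1, 2.87,-1.85,0,0,0,0,1, 2.87,-1.85,0,0,0,0,1, 2.87,-1.85,0,0,0,0,1, 2.87,-1.85,0,0,0,0,1, 2.87,-1.85,0,0,0,0,1, 2.87,-1.85,1,0,0,0,1, 0,0,0,0,0,0,1, 0,0,0,0,0,0,1, 0,0,0,0,0,0,1]' >/dev/null;  python3 - <<'E'
from h import *
where(); 
im=snap('wrist','w4.png'); holders(cam('wrist'),im)
plan(.4985,.3855,.034,69.6)
E
```

```text
t 23.55 tcp [0.4987 0.3847 0.1682] yaw 69.42 tilt [-0.0002 -0.0004] F [ 0.7 -0.4 -0.8] gap 0.0878 q6 -0.57
holder mid 496.8 385.0 size 77.2 45.7 bore yaw -20.5
turn [ 0.     0.    -0.003] then shift cm [ 0.08 -0.08 13.44] yaw 69.6
```

```bash
python3 -m handwheel '[0,0,4,0,0,0,1, 0,0,4,0,0,0,1, 0,0,4,0,0,0,1, 0,0,1.4,0,0,0,1, 0,0,0,0,0,0,-1, 0,0,0,0,0,0,-1, 0,0,0,0,0,0,-1, 0,0,0,0,0,0,-1, 0,0,0,0,0,0,-1, 0,0,0,0,0,0,-1]' 25 ; python3 -m handwheel '[0,0,-1,0,0,0,-1, 0,0,-3,0,0,0,-1, 0,0,-4,0,0,0,-1, 0,0,-4,0,0,0,-1, 0,0,-2,0,0,0,-1, 0,0,0,0,0,0.1435,-1, 0,0,0,0,0,0.1435,-1, 0,0,0,0,0,0.1435,-1, 0,0,0,0,0,0.1435,-1, 0,0,0,0,0,0.1435,-1, 0,0,0,0,0,0.1435,-1, 0,0,0,0,0,0.1435,-1, 0,0,0,0,0,0.1435,-1, 0,0,0,0,0,0.1365,-1, 0,0,0,0,0,0,-1, 0,0,0,0,0,0,-1]'; python3 - <<'E'
from h import *
where(); s=np.load('fix.npy'); cs,sn=np.cos(s[2]),np.sin(s[2])
F=lambda x,y:(s[0]+cs*x-sn*y,s[1]+sn*x+cs*y)
plan(*F(.0,-.006),.089,np.degrees(s[2]))
E
```

```text
time: 24.6
tool_pos: [0.499, 0.3859, 0.035]
eef_rot: [-0.0, 0.821, 0.57, 0.001]
wrist_force: [-0.2, -0.9, 2.2]
finger_gap: 0.0439
time: 26.2
tool_pos: [0.4982, 0.3853, 0.1741]
eef_rot: [0.0, 0.999, -0.034, -0.0]
wrist_force: [0.5, 0.7, -3.9]
finger_gap: 0.0438
t 26.2 tcp [0.4982 0.3853 0.1741] yaw -3.85 tilt [-0.0006 -0.0004] F [ 0.5  0.7 -3.9] gap 0.0438 q6 0.71
turn [0.    0.001 0.005] then shift cm [ 4.64 39.97  8.51] yaw -4.135785110812513
```

```bash
python3 -m handwheel '[0.46,4,0,0,0,0.005,-1, 0.46,4,0,0,0,0,-1, 0.46,4,0,0,0,0,-1, 0.46,4,0,0,0,0,-1, 0.46,4,0,0,0,0,-1, 0.46,4,0,0,0,0,-1, 0.46,4,0,0,0,0,-1, 0.46,4,0,0,0,0,-1, 0.46,4,0,0,0,0,-1, 0.5,4,0,0,0,0,-1, 0,0,0,0,0,0,-1, 0,0,0,0,0,0,-1, 0,0,0,0,0,0,-1]' >/dev/null; python3 - <<'E'
from h import *
where(); s=np.load('fix.npy'); cs,sn=np.cos(s[2]),np.sin(s[2])
F=lambda x,y:(s[0]+cs*x-sn*y,s[1]+sn*x+cs*y)
plan(*F(.0,-.006),.089,np.degrees(s[2]))
E
```

```text
t 27.5 tcp [ 0.5146 -0.0163  0.1742] yaw -4.26 tilt [-0.0002  0.0002] F [-0.6  0.4 -4.1] gap 0.044 q6 0.02
turn [-0.     0.    -0.002] then shift cm [0.12 0.03 8.52] yaw -4.135785110812513
```

```bash
python3 -m handwheel '[0.15,0,3,0,0,0,-1, 0,0,3,0,0,0,-1, 0,0,1.5,0,0,0,-1, 0,0,0.7,0,0,0,-1, 0,0,0.3,0,0,0,-1, 0,0,0,0,0,0,-1]'; python3 -m handwheel '[0,-0.2,0,0,0,0,-1, 0,-0.2,0,0,0,0,-1, 0,0,0,0,0,0,-1]'; python3 -m handwheel '[0,-0.1,0,0,0,0,-1, 0,-0.1,0,0,0,0,-1, 0,-0.1,0,0,0,0,-1, 0,0,0,0,0,0,-1]'
```

```text
time: 28.1
tool_pos: [0.5165, -0.0163, 0.0897]
eef_rot: [-0.0, 0.999, -0.037, 0.0]
wrist_force: [0.2, -0.5, -4.5]
finger_gap: 0.044
time: 28.4
tool_pos: [0.5169, -0.0127, 0.0896]
eef_rot: [-0.0, 0.999, -0.038, 0.0]
wrist_force: [-0.1, -1.2, -3.4]
finger_gap: 0.0437
time: 28.8
tool_pos: [0.5167, -0.01, 0.0892]
eef_rot: [0.0, 0.999, -0.038, 0.0]
wrist_force: [0.6, -0.5, -3.9]
finger_gap: 0.0437
```

```bash
python3 -m handwheel '[0,-0.1,0,0,0,0,-1, 0,-0.1,0,0,0,0,-1, 0,-0.1,0,0,0,0,-1, 0,0,0,0,0,0,-1]'; python3 -m handwheel '[0,-0.1,0,0,0,0,-1, 0,-0.1,0,0,0,0,-1, 0,0,0,0,0,0,-1]'
```

```text
time: 29.2
tool_pos: [0.5168, -0.0096, 0.0893]
eef_rot: [0.002, 0.999, -0.037, -0.0]
wrist_force: [-1.1, -18.2, -1.4]
finger_gap: 0.0443
time: 29.5
tool_pos: [0.5169, -0.0094, 0.0895]
eef_rot: [0.003, 0.999, -0.037, -0.0]
wrist_force: [-2.4, -31.0, 0.8]
finger_gap: 0.0441
```

```bash
python3 -m handwheel '[0,0.3,0.08,0,0,0,-1, 0,0,0,0,0,0,-1, 0,0,0,0,0,0,0.22, 0,0,0,0,0,0,0.22, 0,0,-2,0,0,0,0.22, 0,0,-4,0,0,0,0.22, 0,0,-4,0,0,0,0.22, 0,3,-4,0,0,0,1, 0,3.5,-3,0,0,0,1, 0,3.5,-3,0,0,0,1, 0,3.5,-3,0,0,0,1, 0,4,-3,0,0,0,1, 0,4,0,0,0,0,1, 0,4,0,0,0,0,1, 0,4,0,0,0,0,1, 0,4,0,0,0,0,1, 0,3,0,0,0,0,1, 0,0,0,0,0,0,1, 0,0,0,0,0,0,1]'; python3 - <<'E'
from h import *
where(); snap('wrist','w5.png',scale=1.25); np.savez('w5.npz',*cam('wrist'))
for q in ('bar_grip','bar_tip','brush_grip','mat'): print(q,[(np.round(d['at'],3).tolist(),round(d['conf'],2)) for d in r.boxes_of('wrist',q)])
E
```

```text
time: 31.4
tool_pos: [0.4891, -0.3719, 0.3481]
eef_rot: [-0.0, 0.999, -0.039, -0.0]
wrist_force: [-0.0, -0.8, 0.1]
finger_gap: 0.0877
t 31.4 tcp [ 0.4891 -0.3719  0.3481] yaw -4.42 tilt [-0.0001  0.0008] F [-0.  -0.8  0.1] gap 0.0877 q6 -0.59
bar_grip [([0.559, -0.321, 0.025], 0.81)]
bar_tip [([0.558, -0.323, 0.026], 0.9)]
brush_grip [([0.461, -0.377, 0.034], 0.96), ([0.275, -0.257, 0.037], 0.93), ([0.259, -0.424, 0.028], 0.93)]
mat [([0.498, -0.279, 0.005], 0.96)]
```

View pics/w5.png

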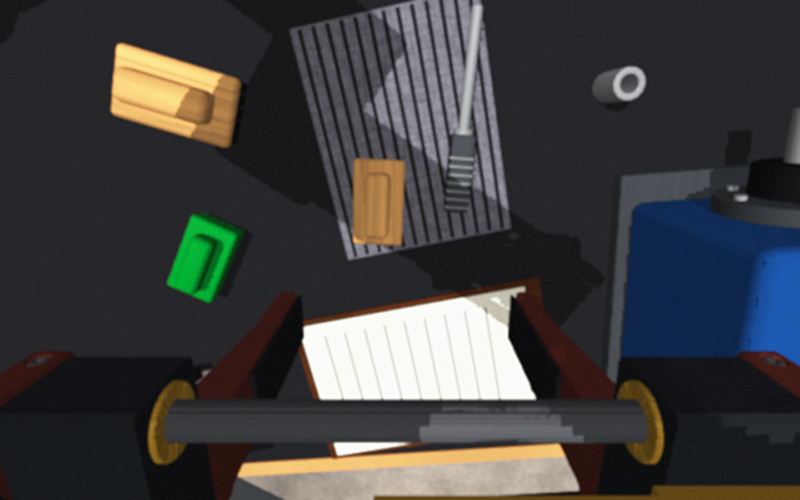

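```bash
python3 - <<'E'
from h import *
d=np.load('w5.npz'); c=(d['arr_0'],d['arr_1'],d['arr_2'])
g=lambda u,v,z: px2w('',((u+.5)/1.25-.5,(v+.5)/1.25-.5),z,c)[:2]*1000
f=(g(450,133,.029)+g(475,134,.029))/2; b=(g(446,208,.029)+g(468,212,.029))/2; t=g(477,4,.022)
print('handle front',f,'rear',b,'tip',t, 'len',np.linalg.norm(f-b),np.linalg.norm(t-f),'ang',np.degrees(np.arctan2(*(f-b)[::-1])),np.degrees(np.arctan2(*(t-b)[::-1])))
u=(t-b)/np.linalg.norm(t-b); print('grip', b+62*u, t-147*u)
k=[g(*p,.033) for p in ((355,158),(405,161),(402,247),(352,244))]; print('brush',np.mean(k,0),np.linalg.norm(k[0]-k[1]),np.linalg.norm(k[1]-k[2]),np.degrees(np.arctan2(*(k[0]-k[3])[::-1])),np.degrees(np.arctan2(*(k[1]-k[2])[::-1])))
m=[g(*p,.003) for p in ((292,30),(511,228),(348,259))]; print('mat',m,np.linalg.norm(m[0]-m[2]),np.linalg.norm(m[1]-m[2]), 'mid',(m[0]+m[1])/2)
a=np.degrees(np.arctan2(u[1],u[0])); print(a); plan(*((t-147*u)/1000),.12,a-90)
E
```

```text
handle front [ 554.25557525 -312.12607052] rear [ 545.14765513 -394.28384732] tip [ 573.94405194 -189.70416785] len 82.66108212848594 123.99499330975142 ang 83.67408349666377 81.98775194781688
grip [ 553.78951188 -332.88907302] [ 553.45448837 -335.26919725]
brush [ 458.58209635 -379.85184974] 53.52380968408774 96.40191561895035 81.58992168141326 83.59324496793192
mat [array([ 383.40465281, -195.01123548]), array([ 611.53130021, -426.89749835]), array([ 412.48591999, -450.97942364])] 257.61489368380717 200.4968890403697 mid [ 497.46797651 -310.95436692]
81.98775194781688
turn [-0.    -0.     0.065] then shift cm [ 5.84 -4.41 22.86] yaw -8.012248052183125
```

```bash
python3 -m handwheel '[1.5,-1.1,3,0,0,0.065,1, 1.5,-1.1,3,0,0,0,1, 1.5,-1.1,3,0,0,0,1, 1.4,-1.1,3,0,0,0,1, 0,0,4,0,0,0,1, 0,0,4,0,0,0,1, 0,0,3,0,0,0,1, 0,0,0,0,0,0,1, 0,0,0,0,0,0,1]' ; python3 - <<'E'
from h import *
where(); plan(.5538,-.334,.0285,-7.8)
r.read_camera('top'); print([(np.round(d['at'],3).tolist(),round(d['conf'],2)) for d in r.boxes_of('top','bar_grip')])
E
```

```text
time: 32.55
tool_pos: [0.5535, -0.3352, 0.1188]
eef_rot: [-0.0, 0.998, -0.07, -0.0]
wrist_force: [0.2, 0.1, 1.1]
finger_gap: 0.0878
t 32.55 tcp [ 0.5535 -0.3352  0.1188] yaw -8.04 tilt [-0.0002  0.0002] F [0.2 0.1 1.1] gap 0.0878 q6 -0.42
turn [-0.     0.    -0.004] then shift cm [ 0.01 -0.12  9.03] yaw -7.8
[]
```

```bash
python3 -m handwheel '[0,-0.1,3,0,0,0,1, 0,0,3,0,0,0,1, 0,0,2,0,0,0,1, 0,0,1,0,0,0,1, 0,0,0,0,0,0,1, 0,0,0,0,0,0,-1, 0,0,0,0,0,0,-1, 0,0,0,0,0,0,-1, 0,0,0,0,0,0,-1, 0,0,0,0,0,0,-1, 0,0,0,0,0,0,-1, 0,0,0,0,0,0,-1]' 50; python3 -c "
from h import *
where()"; python3 -m handwheel '[0,0,-0.5,0,0,0,-1, 0,0,-1.5,0,0,0,-1, 0,0,-3,0,0,0,-1, 0,0,-4,0,0,0,-1, 0,0,-3,0,0,0,-1, 0,0,0,0,0,0,-1, 0,0,0,0,0,0,-1]'; python3 - <<'E'
from h import *
where(); snap('wrist','w6.png')
E
```

```text
time: 33.85
tool_pos: [0.5533, -0.3346, 0.0284]
eef_rot: [0.0, 0.998, -0.07, -0.0]
wrist_force: [-0.4, 0.3, 0.5]
finger_gap: 0.0354
t 33.85 tcp [ 0.5533 -0.3346  0.0284] yaw -8.08 tilt [-0.  0.] F [-0.4  0.3  0.5] gap 0.0354 q6 -0.42
time: 34.55
tool_pos: [0.5532, -0.3345, 0.1488]
eef_rot: [0.0, 0.998, -0.07, 0.0]
wrist_force: [0.1, -0.3, -4.4]
finger_gap: 0.0258
t 34.55 tcp [ 0.5532 -0.3345  0.1488] yaw -8.08 tilt [ 0.0007 -0.0005] F [ 0.1 -0.3 -4.4] gap 0.0258 q6 -0.42
```

View pics/w6.png

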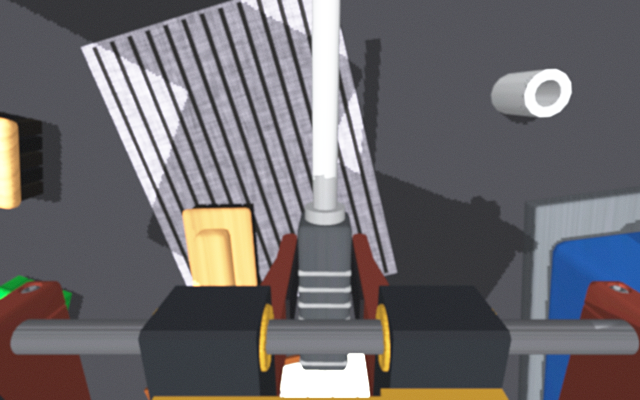

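```bash
cat >> h.py <<'E'
s_=np.load('fix.npy')
def F(x,y):
    cs,sn=np.cos(s_[2]),np.sin(s_[2]); return (s_[0]+(cs*x-sn*y)/1000,s_[1]+(sn*x+cs*y)/1000)
FY=np.degrees(s_[2])
E
python3 - <<'E'
from h import *
plan(*F(-69,-207),.088,FY)
E
```

```text
turn [-0.001  0.002 -0.069] then shift cm [-12.85 -11.29   5.94] yaw -4.135785110812513
```

```bash
python3 -m handwheel '[0,0,0,0,0,-0.069,-1, -2.57,-2.25,0,0,0,0,-1, -2.57,-2.25,0,0,0,0,-1, -2.57,-2.25,0,0,0,0,-1, -2.57,-2.25,0,0,0,0,-1, -2.57,-2.25,0,0,0,0,-1, 0,0,2,0,0,0,-1, 0,0,3,0,0,0,-1, 0,0,1,0,0,0,-1, 0,0,0,0,0,0,-1, 0,0,0,0,0,0,-1]' ; python3 - <<'E'
from h import *
where(); plan(*F(-69,-207),.088,FY)
p,_=tcp(); im=snap('side','s1.png')
c=cam('side'); d=np.array([np.sin(-np.radians(FY)),np.cos(np.radians(FY)),0])
for h in (.007,.012,.017): print(h,w2px('',p+d*.147+[0,0,-h]),) if 0 else print(h,w2px('',p+d*.147-np.array([0,0,h]),c))
t=w2px('',p+d*.147-np.array([0,0,.012]),c).astype(int); print(t)
k=np.clip(t-[50,40],0,None); cv2.imwrite('pics/s1c.png',cv2.resize(im[k[1]:k[1]+80,k[0]:k[0]+100,::-1],None,fx=7,fy=7,interpolation=cv2.INTER_CUBIC)); print(k)
E
```

```text
time: 35.7
tool_pos: [0.4331, -0.2132, 0.0881]
eef_rot: [-0.0, 0.999, -0.036, -0.001]
wrist_force: [1.0, 0.4, -3.2]
finger_gap: 0.0254
t 35.7 tcp [ 0.4331 -0.2132  0.0881] yaw -4.13 tilt [-0.0012  0.0006] F [ 1.   0.4 -3.2] gap 0.0254 q6 -0.41
turn [-0.001  0.001  0.   ] then shift cm [-0.08 -0.09  0.01] yaw -4.135785110812513
0.007 [310.45833736 206.78581743]
0.012 [310.52701238 208.12784127]
0.017 [310.5953928 209.4641081]
[310 208]
[260 168]
```

View pics/s1c.png

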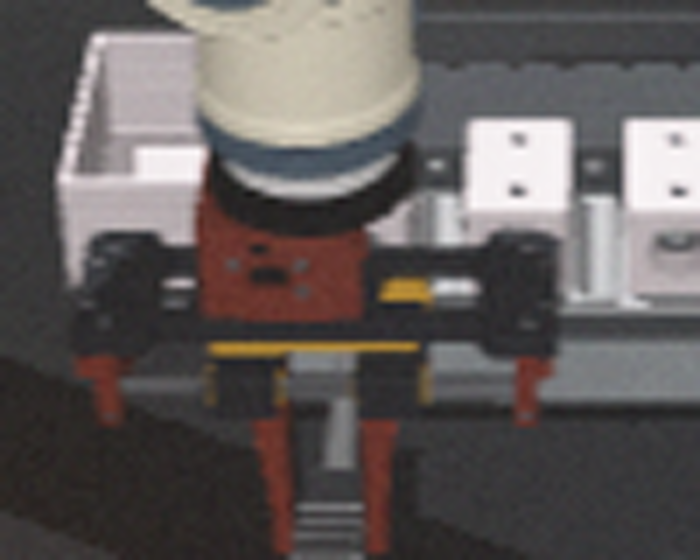

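```bash
python3 -m handwheel '[0,0,3,0,0,0,-1, 0,0,1.5,0,0,0,-1, 0,0,0,0,0,0,-1, 0,0,0,0,0,0,-1]'; for i in 1 ; do python3 -m handwheel '[0,0,0.2,0,0,0,-1, 0,0,0.2,0,0,0,-1, 0,0,0,0,0,0,-1]';  python3 -m handwheel '[0,0,0.2,0,0,0,-1, 0,0,0,0,0,0,-1]'; python3 -m handwheel '[0,0,0.2,0,0,0,-1, 0,0,0,0,0,0,-1]'; done
```

```text
time: 36.15
tool_pos: [0.4337, -0.2135, 0.0441]
eef_rot: [0.0, 0.999, -0.036, 0.0]
wrist_force: [-0.1, -0.7, -3.0]
finger_gap: 0.0257
time: 36.45
tool_pos: [0.4335, -0.2133, 0.0398]
eef_rot: [0.0, 0.999, -0.036, 0.0]
wrist_force: [0.2, 0.8, -3.9]
finger_gap: 0.0261
time: 36.65
tool_pos: [0.4332, -0.2132, 0.0373]
eef_rot: [-0.0, 0.999, -0.036, -0.0]
wrist_force: [-0.6, -0.3, -3.8]
finger_gap: 0.0256
time: 36.85
tool_pos: [0.4331, -0.2131, 0.0351]
eef_rot: [-0.0, 0.999, -0.036, -0.0]
wrist_force: [-0.3, -0.6, -3.7]
finger_gap: 0.0255
```

```bash
python3 -m handwheel '[0,0,0.2,0,0,0,-1, 0,0,0,0,0,0,-1]';  python3 -m handwheel '[0,0,0.15,0,0,0,-1, 0,0,0,0,0,0,-1]'; python3 -m handwheel '[0,0,0.15,0,0,0,-1, 0,0,0,0,0,0,-1]';python3 -m handwheel '[0,0,0.15,0,0,0,-1, 0,0,0,0,0,0,-1]'
```

```text
time: 37.05
tool_pos: [0.4333, -0.2132, 0.0338]
eef_rot: [0.0, 0.999, -0.036, 0.0]
wrist_force: [-1.8, 0.7, 5.4]
finger_gap: 0.0259
time: 37.25
tool_pos: [0.4334, -0.2132, 0.0337]
eef_rot: [0.0, 0.999, -0.036, 0.0]
wrist_force: [-6.0, 2.9, 27.0]
finger_gap: 0.0259
time: 37.45
tool_pos: [0.4334, -0.2133, 0.0336]
eef_rot: [0.0, 0.999, -0.036, 0.0]
wrist_force: [-10.6, 6.4, 47.7]
finger_gap: 0.0257
time: 37.65
tool_pos: [0.4334, -0.2135, 0.0329]
eef_rot: [0.0, 0.999, -0.036, 0.0]
wrist_force: [-13.2, 4.9, 58.9]
finger_gap: 0.0257
```

```bash
python3 -m handwheel '[0,0,-0.3,0,0,0,-1, 0,0,0,0,0,0,-0.1, 0,0,0,0,0,0,-0.1, 0,0,0.3,0,0,0,-0.1, 0,0,0,0,0,0,-0.1]'; python3 -m handwheel '[0,0,0.1,0,0,0,-1, 0,0,0,0,0,0,-1, 0,0,0,0,0,0,-1, 0,0,0,0,0,0,-1, 0,0,0,0,0,0,-1, 0,0,0,0,0,0,-1, 0,0,0,0,0,0,-1]' 55; python3 -m handwheel '[0,0,-1,0,0,0,-1, 0,0,-2,0,0,0,-1, 0,0,-3,0,0,0,-1, 0,0,0,0,0,0,-1, 0,0,0,0,0,0,-1]'; python3 - <<'E'
from h import *
where(); plan(*F(-69,-207),.088,FY)
E
```

```text
time: 38.15
tool_pos: [0.4329, -0.213, 0.0281]
eef_rot: [-0.0, 0.999, -0.036, -0.0]
wrist_force: [-0.7, -1.0, 1.1]
finger_gap: 0.0393
time: 38.85
tool_pos: [0.4332, -0.2132, 0.0278]
eef_rot: [-0.0, 0.999, -0.036, -0.0]
wrist_force: [-0.9, -0.9, -3.7]
finger_gap: 0.0255
time: 39.35
tool_pos: [0.4336, -0.2134, 0.0886]
eef_rot: [0.0, 0.999, -0.036, 0.001]
wrist_force: [-1.5, -1.0, -4.6]
finger_gap: 0.0254
t 39.35 tcp [ 0.4336 -0.2134  0.0886] yaw -4.12 tilt [ 0.0019 -0.001 ] F [-1.5 -1.  -4.6] gap 0.0254 q6 -0.41
turn [ 0.001 -0.002  0.   ] then shift cm [-0.14 -0.11  0.06] yaw -4.135785110812513
```

```bash
python3 -m handwheel '[-0.1,-1.5,0.05,0,0,0,-1, 0,0,0,0,0,0,-1, 0,0,0,0,0,0,-1]'; python3 - <<'E'
from h import *
where(); im=snap('wrist','w7.png')
c=cam('wrist'); p,_=tcp()
for y in (-35,0,35): print(y,w2px('',[*F(-70,y),.098],c))
E
```

```text
time: 39.65
tool_pos: [0.4326, -0.1973, 0.0865]
eef_rot: [-0.0, 0.999, -0.035, -0.001]
wrist_force: [0.5, -0.1, -4.1]
finger_gap: 0.0254
t 39.65 tcp [ 0.4326 -0.1973  0.0865] yaw -4.06 tilt [-0.0019  0.0009] F [ 0.5 -0.1 -4.1] gap 0.0254 q6 -0.38
-35 [ 323.68687095 -179.59924648]
0 [ 323.7388788  -347.35359818]
35 [ 323.8042992  -558.37087685]
```

View pics/w7.png

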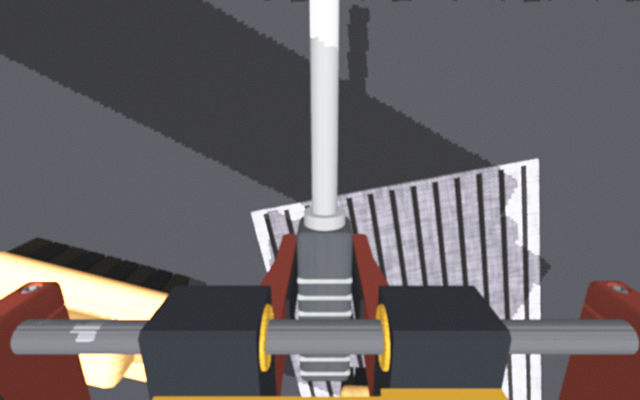

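```bash
python3 -m handwheel '[0,-0.5,-0.13,0,0,0,-1, 0,-0.5,0,0,0,0,-1, 0,-0.4,0,0,0,0,-1, 0,-0.3,0,0,0,0,-1, 0,0,0,0,0,0,-1]';  python3 -m handwheel '[0,-0.5,0,0,0,0,-1, 0,-0.4,0,0,0,0,-1, 0,0,0,0,0,0,-1]'; python3 -m handwheel '[0,-0.5,0,0,0,0,-1, 0,-0.5,0,0,0,0,-1, 0,0,0,0,0,0,-1]'; python3 -c "
from h import *
where()
p,_=tcp(); R2=np.array(F(1000,0))-F(0,0); v=p[:2]-s_[:2]; cs,sn=np.cos(s_[2]),np.sin(s_[2]); print('fix',1000*(cs*v[0]+sn*v[1]),1000*(-sn*v[0]+cs*v[1])+147)"
```

```text
time: 40.2
tool_pos: [0.4345, -0.1808, 0.0887]
eef_rot: [-0.0, 0.999, -0.036, -0.0]
wrist_force: [-0.2, 0.4, -5.1]
finger_gap: 0.0258
time: 40.5
tool_pos: [0.4351, -0.1717, 0.0887]
eef_rot: [-0.0, 0.999, -0.036, -0.0]
wrist_force: [-0.9, -0.2, -3.9]
finger_gap: 0.0257
time: 40.8
tool_pos: [0.4364, -0.1625, 0.0889]
eef_rot: [0.001, 0.999, -0.036, 0.001]
wrist_force: [-0.4, -4.3, -3.7]
finger_gap: 0.0254
t 40.8 tcp [ 0.4364 -0.1625  0.0889] yaw -4.08 tilt [ 0.0011 -0.0013] F [-0.4 -4.3 -3.7] gap 0.0254 q6 -0.31
fix -68.53143390114418 -10.158689040583312
```

```bash
python3 -m handwheel '[0,-0.4,0,0,0,0,-1, 0,-0.4,0,0,0,0,-1, 0,-0.4,0,0,0,0,-1, 0,-0.4,0,0,0,0,-1, 0,-0.4,0,0,0,0,-1]';  python3 -m handwheel '[0,-0.4,0,0,0,0,-1, 0,-0.4,0,0,0,0,-1, 0,-0.4,0,0,0,0,-1, 0,-0.4,0,0,0,0,-1, 0,-0.4,0,0,0,0,-1, 0,-0.4,0,0,0,0,-1]'; python3 -m handwheel '[0,-0.4,0,0,0,0,-1, 0,-0.4,0,0,0,0,-1, 0,-0.4,0,0,0,0,-1, 0,-0.4,0,0,0,0,-1, 0,-0.4,0,0,0,0,-1, 0,-0.2,0,0,0,0,-1, 0,0,0,0,0,0,-1]'; cat >> h.py <<'E'
def fx(off=0):
    p,_=tcp(); v=p[:2]-s_[:2]; cs,sn=np.cos(s_[2]),np.sin(s_[2]); print('fix',np.round([1000*(cs*v[0]+sn*v[1]),1000*(-sn*v[0]+cs*v[1])+off],1))
E
python3 -c "
from h import *
where(); fx(147)"
```

```text
time: 41.3
tool_pos: [0.4379, -0.1429, 0.0889]
eef_rot: [0.001, 0.999, -0.036, 0.001]
wrist_force: [-0.3, -5.2, -3.6]
finger_gap: 0.0254
time: 41.9
tool_pos: [0.439, -0.1179, 0.0887]
eef_rot: [-0.0, 0.999, -0.036, -0.0]
wrist_force: [-0.5, -0.6, -3.2]
finger_gap: 0.0254
time: 42.6
tool_pos: [0.4406, -0.0961, 0.0887]
eef_rot: [-0.0, 0.999, -0.036, -0.0]
wrist_force: [-0.2, -0.0, -3.7]
finger_gap: 0.0259
t 42.6 tcp [ 0.4406 -0.0961  0.0887] yaw -4.1 tilt [-0.0001  0.0001] F [-0.2 -0.  -3.7] gap 0.0259 q6 -0.17
fix [-69.1  56.4]
```

```bash
python3 -m handwheel '[0,1,0,0,0,0,-1, 0,2,0,0,0,0,-1, 0,2.6,0,0,0,0,-1, 0,3,0,0,0,0,-1, 0,2,0,0,0,0,-1, 0,1,0,0,0,0,-1, 0,0,0,0,0,0,-1]'; python3 - <<'E'
from h import *
where(); fx(147); plan(*F(1,-207),.088,FY)
im=snap('side','s2.png'); c=cam('side')
t=w2px('',[*F(0,40),.07],c).astype(int); k=t-[70,50]; cv2.imwrite('pics/s2c.png',cv2.resize(im[k[1]:k[1]+90,k[0]:k[0]+140,::-1],None,fx=5,fy=5,interpolation=cv2.INTER_CUBIC)); print(k)
im=snap('top','t2.png')
c=cam('top'); print(w2px('',[*F(-70,80),.07],c))
t=w2px('',[*F(0,40),.07],c).astype(int); k=t-[60,60]; cv2.imwrite('pics/t2c.png',cv2.resize(im[k[1]:k[1]+120,k[0]:k[0]+120,::-1],None,fx=4,fy=4,interpolation=cv2.INTER_CUBIC))
a=cv2.imread('pics/s2c.png'); b=cv2.imread('pics/t2c.png'); a=cv2.resize(a,(int(700*.5),225)) if 0 else a
print(a.shape,b.shape)
E
```

```text
time: 43.3
tool_pos: [0.4322, -0.2135, 0.0887]
eef_rot: [0.0, 0.999, -0.037, 0.0]
wrist_force: [-0.2, 0.6, -3.6]
finger_gap: 0.0255
t 43.3 tcp [ 0.4322 -0.2135  0.0887] yaw -4.26 tilt [ 0.0003 -0.0002] F [-0.2  0.6 -3.6] gap 0.0255 q6 -0.41
fix [-69.1 -61.3]
turn [ 0.    -0.    -0.002] then shift cm [ 7.01 -0.13  0.07] yaw -4.135785110812513
[263 140]
[280.92344211 217.72465812]
(450, 700, 3) (480, 480, 3)
```

View pics/s2c.png

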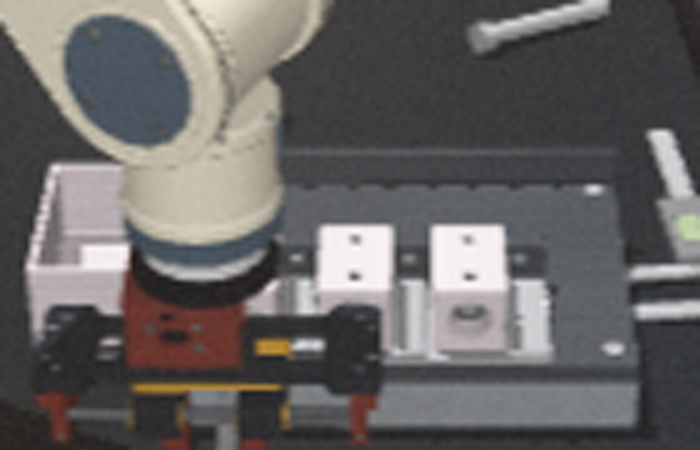

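```bash
python3 -m handwheel '[2.3,0,0.05,0,0,0,-1, 2.4,0,0,0,0,0,-1, 2.3,0,0,0,0,0,-1, 0,0,0,0,0,0,-1, 0,0,0,0,0,0,-1]'; python3 -c "
from h import *
where(); fx(147)
r.read_camera('top'); print([(np.round(d['at'],3).tolist(),round(d['conf'],2)) for d in r.boxes_of('top','nut1_mid')])"; python3 -m handwheel '[0,-0.6,0,0,0,0,-1, 0,-0.7,0,0,0,0,-1, 0,-0.7,0,0,0,0,-1, 0,-0.6,0,0,0,0,-1, 0,-0.3,0,0,0,0,-1, 0,0,0,0,0,0,-1]'; python3 -c "
from h import *
where(); fx(147)"
```

```text
time: 43.9
tool_pos: [0.5018, -0.2159, 0.0878]
eef_rot: [-0.0, 0.999, -0.035, -0.001]
wrist_force: [-1.1, 0.1, -4.2]
finger_gap: 0.0254
t 43.9 tcp [ 0.5018 -0.2159  0.0878] yaw -4.03 tilt [-0.0013  0.0006] F [-1.1  0.1 -4.2] gap 0.0254 q6 -0.36
fix [  0.5 -58.7]
[([0.688, 0.431, 0.023], 0.6)]
time: 44.6
tool_pos: [0.5042, -0.1877, 0.0882]
eef_rot: [-0.0, 0.999, -0.036, -0.0]
wrist_force: [0.2, 0.7, -3.7]
finger_gap: 0.0258
t 44.6 tcp [ 0.5042 -0.1877  0.0882] yaw -4.08 tilt [-0.  0.] F [ 0.2  0.7 -3.7] gap 0.0258 q6 -0.31
fix [  0.9 -30.4]
```

```bash
python3 -m handwheel '[0,-0.4,0,0,0,0,-1, 0,-0.4,0,0,0,0,-1, 0,-0.4,0,0,0,0,-1, 0,-0.4,0,0,0,0,-1, 0,-0.4,0,0,0,0,-1]'; python3 -m handwheel '[0,-0.4,0,0,0,0,-1, 0,-0.4,0,0,0,0,-1, 0,-0.4,0,0,0,0,-1, 0,-0.4,0,0,0,0,-1, 0,-0.4,0,0,0,0,-1]';  python3 -m handwheel '[0,-0.4,0,0,0,0,-1, 0,-0.4,0,0,0,0,-1, 0,-0.4,0,0,0,0,-1, 0,-0.4,0,0,0,0,-1, 0,-0.4,0,0,0,0,-1, 0,-0.4,0,0,0,0,-1]'; python3 -m handwheel '[0,-0.4,0,0,0,0,-1, 0,-0.4,0,0,0,0,-1, 0,-0.4,0,0,0,0,-1, 0,-0.4,0,0,0,0,-1, 0,-0.4,0,0,0,0,-1, 0,-0.2,0,0,0,0,-1, 0,0,0,0,0,0,-1]'; 
python3 -c "
from h import *
where(); fx(147)"
```

```text
time: 45.1
tool_pos: [0.5063, -0.1697, 0.0886]
eef_rot: [0.001, 0.999, -0.036, 0.001]
wrist_force: [-0.9, -10.2, -3.2]
finger_gap: 0.0258
time: 45.6
tool_pos: [0.5076, -0.1493, 0.0885]
eef_rot: [0.001, 0.999, -0.036, 0.001]
wrist_force: [0.0, -6.1, -3.9]
finger_gap: 0.0257
time: 46.2
tool_pos: [0.5089, -0.1241, 0.0883]
eef_rot: [-0.0, 0.999, -0.036, 0.0]
wrist_force: [0.0, 0.2, -3.3]
finger_gap: 0.026
time: 46.9
tool_pos: [0.5104, -0.1021, 0.0882]
eef_rot: [-0.0, 0.999, -0.036, -0.0]
wrist_force: [0.3, -0.3, -3.5]
finger_gap: 0.0256
t 46.9 tcp [ 0.5104 -0.1021  0.0882] yaw -4.11 tilt [-0.0001  0.0002] F [ 0.3 -0.3 -3.5] gap 0.0256 q6 -0.15
fix [ 0.9 55.4]
```

```bash
python3 -m handwheel '[0,1,0,0,0,0,-1, 0,2,0,0,0,0,-1, 0,2.6,0,0,0,0,-1, 0,3,0,0,0,0,-1, 0,2,0,0,0,0,-1, 0,1,0,0,0,0,-1, 0,0,0,0,0,0,-1, 2.3,0,0,0,0,0,-1, 2.4,0,0,0,0,0,-1, 2.3,0,0,0,0,0,-1, 0,0,0,0,0,0,-1, 0,0,0,0,0,0,-1]';python3 -c "
from h import *
where(); fx(147)"; python3 -m handwheel '[0,-0.6,0,0,0,0,-1, 0,-0.7,0,0,0,0,-1, 0,-0.7,0,0,0,0,-1, 0,-0.6,0,0,0,0,-1, 0,-0.3,0,0,0,0,-1, 0,0,0,0,0,0,-1]'; python3 -m handwheel '[0,-0.4,0,0,0,0,-1, 0,-0.4,0,0,0,0,-1, 0,-0.4,0,0,0,0,-1, 0,-0.4,0,0,0,0,-1, 0,-0.4,0,0,0,0,-1]'; 
python3 -c "
from h import *
where(); fx(147)"
```

```text
time: 48.1
tool_pos: [0.5715, -0.2221, 0.0877]
eef_rot: [-0.0, 0.999, -0.035, -0.001]
wrist_force: [-1.0, -0.6, -4.6]
finger_gap: 0.0256
t 48.1 tcp [ 0.5715 -0.2221  0.0877] yaw -4.05 tilt [-0.0013  0.0006] F [-1.  -0.6 -4.6] gap 0.0256 q6 -0.32
fix [ 70.4 -59.8]
time: 48.7
tool_pos: [0.574, -0.1937, 0.0883]
eef_rot: [-0.0, 0.999, -0.036, -0.0]
wrist_force: [0.3, -0.3, -3.3]
finger_gap: 0.0256
time: 49.2
tool_pos: [0.5759, -0.1757, 0.0885]
eef_rot: [0.001, 0.999, -0.036, 0.001]
wrist_force: [-0.8, -9.4, -4.5]
finger_gap: 0.0257
t 49.2 tcp [ 0.5759 -0.1757  0.0885] yaw -4.07 tilt [ 0.0013 -0.0027] F [-0.8 -9.4 -4.5] gap 0.0257 q6 -0.24
fix [ 71.5 -13.2]
```

```bash
python3 -m handwheel '[0,-0.4,0,0,0,0,-1, 0,-0.4,0,0,0,0,-1, 0,-0.4,0,0,0,0,-1, 0,-0.4,0,0,0,0,-1, 0,-0.4,0,0,0,0,-1]';  python3 -m handwheel '[0,-0.4,0,0,0,0,-1, 0,-0.4,0,0,0,0,-1, 0,-0.4,0,0,0,0,-1, 0,-0.4,0,0,0,0,-1, 0,-0.4,0,0,0,0,-1, 0,-0.4,0,0,0,0,-1]'; python3 -m handwheel '[0,-0.4,0,0,0,0,-1, 0,-0.4,0,0,0,0,-1, 0,-0.4,0,0,0,0,-1, 0,-0.4,0,0,0,0,-1, 0,-0.4,0,0,0,0,-1, 0,-0.4,0,0,0,0,-1, 0,-0.4,0,0,0,0,-1, 0,0,0,0,0,0,-1]'; 
python3 -c "
from h import *
where(); fx(147)"; python3 -m handwheel '[0,1,0,0,0,0,-1, 0,2,0,0,0,0,-1, 0,2.6,0,0,0,0,-1, 0,3,0,0,0,0,-1, 0,2,0,0,0,0,-1, 0,1,0,0,0,0,-1, 0,2,-2,0,0,0,-1, 0,3,-3,0,0,0,-1, 0,3,0,0,0,0,-1, 0,2.5,0,0,0,0,-1, 0,0,0,0,0,0,-1, 0,0,0,0,0,0,-1]'; python3 - <<'E'
from h import *
where(); im=snap('top','t3.png'); c=cam('top')
for d in r.boxes_of('top','nut1_mid'): print(np.round(d['at'],3),round(d['conf'],2))
k=w2px('',[*F(0,40),.06],c).astype(int)-[70,70]; print(k); cv2.imwrite('pics/t3c.png',cv2.resize(im[k[1]:k[1]+120,k[0]:k[0]+140,::-1],None,fx=5,fy=5,interpolation=cv2.INTER_CUBIC))
E
```

```text
time: 49.7
tool_pos: [0.5772, -0.1555, 0.0885]
eef_rot: [0.001, 0.999, -0.036, 0.001]
wrist_force: [-0.3, -6.2, -3.3]
finger_gap: 0.0257
time: 50.3
tool_pos: [0.5786, -0.1302, 0.0883]
eef_rot: [0.0, 0.999, -0.036, 0.0]
wrist_force: [0.1, -3.3, -2.4]
finger_gap: 0.0259
time: 51.1
tool_pos: [0.5806, -0.1019, 0.0882]
eef_rot: [-0.0, 0.999, -0.036, -0.0]
wrist_force: [-0.1, -0.4, -3.1]
finger_gap: 0.0251
t 51.1 tcp [ 0.5806 -0.1019  0.0882] yaw -4.1 tilt [-0.      0.0002] F [-0.1 -0.4 -3.1] gap 0.0251 q6 -0.12
fix [70.9 60.7]
time: 52.3
tool_pos: [0.5641, -0.323, 0.1378]
eef_rot: [-0.0, 0.999, -0.037, -0.0]
wrist_force: [0.6, 0.3, -3.6]
finger_gap: 0.026
t 52.3 tcp [ 0.5641 -0.323   0.1378] yaw -4.2 tilt [-0.0006  0.0008] F [ 0.6  0.3 -3.6] gap 0.026 q6 -0.47
[0.59  0.067 0.074] 0.42
[227 126]
```

View pics/t3c.png

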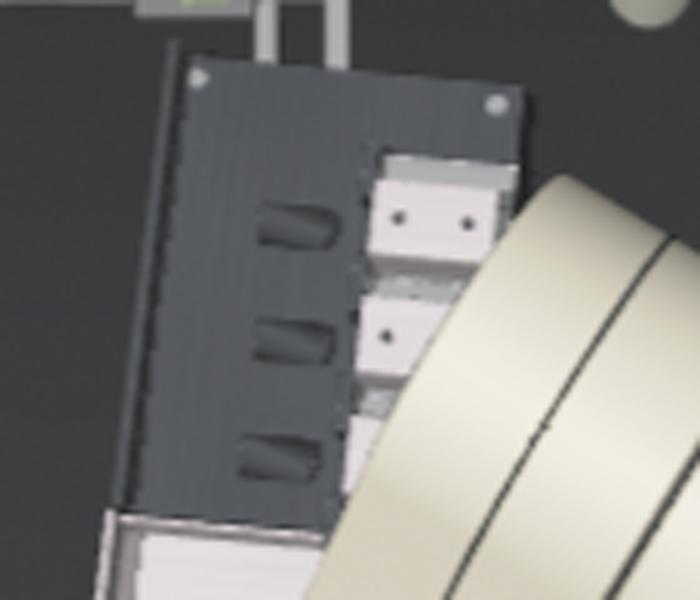

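```bash
python3 - <<'E'
from h import *
plan(.5528,-.337,.0285,-8)
c=cam('top')
for u,v in ((300,225),(293,341),(280,457)):
    w=px2w('',(227+u/5,126+v/5),.065,c); d=w[:2]-s_[:2]; cs,sn=np.cos(s_[2]),np.sin(s_[2]); print('nut fix',np.round([1000*(cs*d[0]+sn*d[1]),1000*(-sn*d[0]+cs*d[1])]))
E
```

```text
turn [-0.001  0.001  0.068] then shift cm [-0.93  1.65 10.93] yaw -8
nut fix [71. 78.]
nut fix [ 1. 74.]
nut fix [-68.  75.]
```

```bash
python3 -m handwheel '[-0.5,0.9,0,0,0,0.068,-1, -0.43,0.75,2,0,0,0,-1, 0,0,3,0,0,0,-1, 0,0,3,0,0,0,-1, 0,0,2,0,0,0,-1, 0,0,0.6,0,0,0,-1, 0,0,0,0,0,0,-1, 0,0,0,0,0,0,-1]'; python3 -m handwheel '[0,0,0.2,0,0,0,-1, 0,0,0.1,0,0,0,-1, 0,0,0,0,0,0,-1]'; python3 -c "
from h import *
where()"
```

```text
time: 53.2
tool_pos: [0.5546, -0.3383, 0.0332]
eef_rot: [0.0, 0.998, -0.07, 0.001]
wrist_force: [-0.1, -0.2, -4.2]
finger_gap: 0.0255
time: 53.5
tool_pos: [0.5539, -0.3385, 0.0297]
eef_rot: [0.0, 0.998, -0.07, 0.0]
wrist_force: [0.5, -0.6, -4.1]
finger_gap: 0.0256
t 53.5 tcp [ 0.5539 -0.3385  0.0297] yaw -8.02 tilt [ 0.0007 -0.0004] F [ 0.5 -0.6 -4.1] gap 0.0256 q6 -0.43
```

Lower the last 1–2 mm, release, rise and go to look at the brush.

```bash
python3 -m handwheel '[0,0,0.15,0,0,0,-1, 0,0,0,0,0,0,-1]'; python3 -m handwheel '[0,0,0.05,0,0,0,-1, 0,0,0,0,0,0,-1, 0,0,0,0,0,0,0.1, 0,0,0,0,0,0,0.1, 0,0,0,0,0,0,0.1, 0,0,-2,0,0,0,0.1, 0,0,-4,0,0,0,0.1, 0,0,-4,0,0,0,1, 0,0,-4,0,0,0,1, -3,1,-4,0,0,0,1, -3,1,-4,0,0,0,1, 0,0,-4,0,0,0,1, 0,0,0,0,0,0,1, 0,0,0,0,0,0,1]'; python3 - <<'E'
from h import *
where(); snap('wrist','w8.png',scale=1.25); np.savez('w8.npz',*cam('wrist'))
for q in ('bar_grip','brush_grip'): print(q,[(np.round(d['at'],3).tolist(),round(d['conf'],2)) for d in r.boxes_of('wrist',q)])
E
```

```text
time: 53.7
tool_pos: [0.5537, -0.3384, 0.0277]
eef_rot: [-0.0, 0.998, -0.07, -0.0]
wrist_force: [0.3, 0.9, -3.9]
finger_gap: 0.0256
time: 55.1
tool_pos: [0.4931, -0.3499, 0.2868]
eef_rot: [0.001, 0.998, -0.07, 0.001]
wrist_force: [-0.0, 0.3, 0.0]
finger_gap: 0.0878
t 55.1 tcp [ 0.4931 -0.3499  0.2868] yaw -8.04 tilt [ 0.0023 -0.0016] F [-0.   0.3  0. ] gap 0.0878 q6 -0.5
bar_grip [([0.556, -0.324, 0.023], 0.93)]
brush_grip [([0.457, -0.372, 0.034], 0.89), ([0.276, -0.254, 0.039], 0.64), ([0.257, -0.424, 0.025], 0.62)]
```

View pics/w8.png

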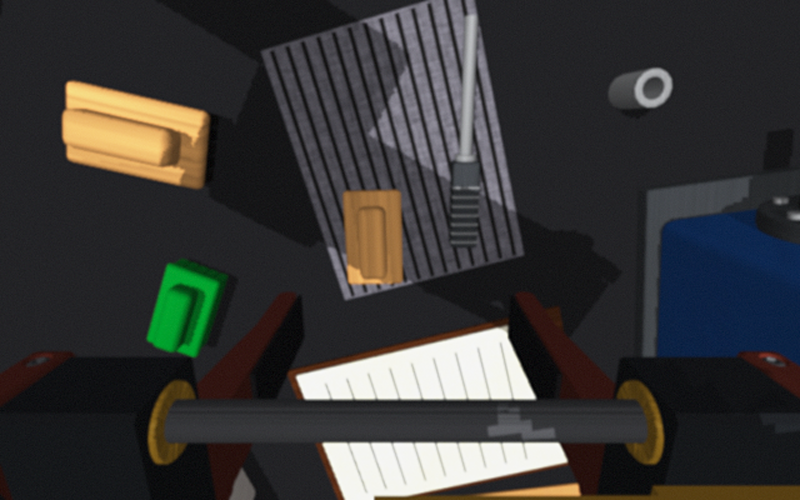

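```bash
python3 - <<'E'
from h import *
d=np.load('w8.npz'); c=(d['arr_0'],d['arr_1'],d['arr_2'])
g=lambda u,v,z: px2w('',((u+.5)/1.25-.5,(v+.5)/1.25-.5),z,c)[:2]*1000
k=[g(*p,.033) for p in ((344,190),(402,191),(402,285),(346,283))]; print('brush',np.mean(k,0),np.linalg.norm(k[0]-k[1]),np.linalg.norm(k[1]-k[2]),np.degrees(np.arctan2(*(k[0]-k[3])[::-1])),np.degrees(np.arctan2(*(k[1]-k[2])[::-1])))
q=[g(*p,.055) for p in ((360,207),(384,208),(385,278),(361,276))]; print('ridge',np.mean(q,0),np.linalg.norm(q[0]-q[1]),np.linalg.norm(q[1]-q[2]))
plan(.4585,-.379,.12,-7.5)
E
```

```text
brush [ 457.14958716 -378.02511345] 54.61711848330938 95.33601645119752 80.73399719482205 81.83763923556607
ridge [ 458.15581243 -375.96115424] 21.594451015390128 67.46777442149308
turn [-0.001  0.002 -0.009] then shift cm [-2.96  3.42 16.39] yaw -7.5
```

```bash
python3 -m handwheel '[-1.5,1.6,4,0,0,0,1, -1.5,1.65,4,0,0,0,1, 0,0,4,0,0,0,1, 0,0,4,0,0,0,1, 0,0,0,0,0,0,1, 0,0,0,0,0,0,1]'; python3 -c "
from h import *
where(); plan(.458,-.3775,.0575,-8.04)"
```

```text
time: 55.85
tool_pos: [0.4581, -0.377, 0.1246]
eef_rot: [-0.001, 0.998, -0.07, -0.001]
wrist_force: [0.2, -0.8, 1.2]
finger_gap: 0.0877
t 55.85 tcp [ 0.4581 -0.377   0.1246] yaw -8.0 tilt [-0.0025  0.0022] F [ 0.2 -0.8  1.2] gap 0.0877 q6 -0.57
turn [-0.002  0.003  0.001] then shift cm [-0.    0.05  6.71] yaw -8.04
```

```bash
python3 -m handwheel '[0,0,3,0,0,0,1, 0,0,2.5,0,0,0,1, 0,0,1.2,0,0,0,1, 0,0,0,0,0,0,1, 0,0,0,0,0,0,-1, 0,0,0,0,0,0,-1, 0,0,0,0,0,0,-1, 0,0,0,0,0,0,-1, 0,0,0,0,0,0,-1, 0,0,0,0,0,0,-1, 0,0,0,0,0,0,-1, 0,0,0,0,0,0,-1, 0,0,0,0,0,0,-1, 0,0,0,0,0,0,-1]' 30; python3 -m handwheel '[0,0,-0.5,0,0,0,-1, 0,0,-2,0,0,0,-1, 0,0,-4,0,0,0,-1, 0,0,-4,0,0,0,-1, 0,0,-3,0,0,0,-1, 0,0,0,0,0,0,-1]'; python3 -c "
from h import *
where(); plan(*F(128,96),.18,FY)"
```

```text
time: 57.25
tool_pos: [0.4584, -0.3775, 0.0585]
eef_rot: [-0.0, 0.998, -0.07, -0.0]
wrist_force: [-0.9, -0.2, 0.3]
finger_gap: 0.0259
time: 57.85
tool_pos: [0.4605, -0.3792, 0.1983]
eef_rot: [0.002, 0.998, -0.07, 0.003]
wrist_force: [-0.5, -0.7, -1.5]
finger_gap: 0.0257
t 57.85 tcp [ 0.4605 -0.3792  0.1983] yaw -8.02 tilt [ 0.0063 -0.0053] F [-0.5 -0.7 -1.5] gap 0.0257 q6 -0.57
turn [ 0.005 -0.007 -0.068] then shift cm [ 15.69 -46.76   1.83] yaw -4.135785110812513
```

```bash
python3 -m handwheel '[0,0,0,0,0,-0.068,-1, 1.12,-3.34,0,0,0,0,-1, 1.12,-3.34,0,0,0,0,-1, 1.12,-3.34,0,0,0,0,-1, 1.12,-3.34,0,0,0,0,-1, 1.12,-3.34,0,0,0,0,-1, 1.12,-3.34,0,0,0,0,-1, 1.12,-3.34,0,0,0,0,-1, 1.12,-3.34,0,0,0,0,-1, 1.12,-3.34,0,0,0,0,-1, 1.12,-3.34,0,0,0,0,-1, 1.12,-3.34,0,0,0,0,-1, 1.12,-3.34,0,0,0,0,-1, 1.12,-3.34,0,0,0,0,-1, 1.12,-3.34,0,0,0,0,-1, 0,0,0,0,0,0,-1, 0,0,0,0,0,0,-1, 0,0,0,0,0,0,-1]'; python3 -c "
from h import *
where(); fx();plan(*F(128,96),.1065,FY)"
```

```text
time: 59.65
tool_pos: [0.6475, 0.0767, 0.1925]
eef_rot: [0.0, 0.999, -0.036, -0.001]
wrist_force: [-0.2, -0.5, -1.9]
finger_gap: 0.0258
t 59.65 tcp [0.6475 0.0767 0.1925] yaw -4.15 tilt [-0.0022 -0.0005] F [-0.2 -0.5 -1.9] gap 0.0258 q6 0.17
fix [124.7  96.7]
turn [ 0.001  0.002 -0.   ] then shift cm [0.33 0.07 8.6 ] yaw -4.135785110812513
```

```bash
python3 -m handwheel '[0.3,0.05,3,0,0,0,-1, 0,0,3,0,0,0,-1, 0,0,1.5,0,0,0,-1, 0,0,0.8,0,0,0,-1, 0,0,0,0,0,0,-1, 0,0,0,0,0,0,-1]'; python3 -m handwheel '[0,0,0.2,0,0,0,-1, 0,0,0,0,0,0,-1]';python3 -m handwheel '[0,0,0.1,0,0,0,-1, 0,0,0,0,0,0,-1]'; python3 -m handwheel '[0,0,0.1,0,0,0,-1, 0,0,0,0,0,0,-1]'; python3 -c "
from h import *
fx()"
```

```text
time: 60.25
tool_pos: [0.6521, 0.0766, 0.1116]
eef_rot: [-0.0, 0.999, -0.036, 0.001]
wrist_force: [-1.4, -0.6, -1.8]
finger_gap: 0.0257
time: 60.45
tool_pos: [0.652, 0.0769, 0.1095]
eef_rot: [-0.0, 0.999, -0.036, 0.001]
wrist_force: [0.1, -0.3, -1.9]
finger_gap: 0.0257
time: 60.65
tool_pos: [0.6515, 0.0769, 0.1079]
eef_rot: [-0.0, 0.999, -0.036, 0.0]
wrist_force: [0.0, -0.1, -1.8]
finger_gap: 0.0262
time: 60.85
tool_pos: [0.6514, 0.0768, 0.1065]
eef_rot: [0.0, 0.999, -0.036, -0.0]
wrist_force: [0.5, 0.1, -1.8]
finger_gap: 0.0261
fix [128.6  97.1]
```

```bash
python3 -m handwheel '[-1,0.03,0,0,0,0,-1, -1,0,0,0,0,0,-1, -1,0,0,0,0,0,-1, -1,0,0,0,0,0,-1, -1,0,0,0,0,0,-1, -1,0,0,0,0,0,-1, -1,0,0,0,0,0,-1, -1,0,0,0,0,0,-1, -1,0,0,0,0,0,-1, -1,0,0,0,0,0,-1, 0,0,0,0,0,0,-1]'; python3 - <<'E'
from h import *
where(); fx(); im=snap('top','t4.png')
for d in r.boxes_of('top','nut1_mid'): print(np.round(d['at'],3),round(d['conf'],2))
E
python3 -m handwheel '[-1,0,0,0,0,0,-1, -1,0,0,0,0,0,-1, -1,0,0,0,0,0,-1, -1,0,0,0,0,0,-1, -1,0,0,0,0,0,-1, -1,0,0,0,0,0,-1, 0,0,0,0,0,0,-1]'; python3 -c "
from h import *
where(); fx()"
```

```text
time: 61.95
tool_pos: [0.5498, 0.0837, 0.1064]
eef_rot: [0.0, 0.999, -0.036, -0.001]
wrist_force: [-0.2, 0.1, -1.6]
finger_gap: 0.0259
t 61.95 tcp [0.5498 0.0837 0.1064] yaw -4.11 tilt [-0.0022 -0.0002] F [-0.2  0.1 -1.6] gap 0.0259 q6 0.2
fix [26.7 96.6]
[ 0.629 -0.032  0.054] 0.45
time: 62.75
tool_pos: [0.4896, 0.088, 0.1064]
eef_rot: [0.0, 0.999, -0.036, -0.001]
wrist_force: [-0.2, -0.4, -1.8]
finger_gap: 0.0259
t 62.75 tcp [0.4896 0.088  0.1064] yaw -4.11 tilt [-0.0025 -0.0003] F [-0.2 -0.4 -1.8] gap 0.0259 q6 0.23
fix [-33.5  96.6]
```

```bash
python3 -m handwheel '[-1,0,0,0,0,0,-1, -1,0,0,0,0,0,-1, -1,0,0,0,0,0,-1, -1,0,0,0,0,0,-1, -1,0,0,0,0,0,-1, -1,0,0,0,0,0,-1, -1,0,0,0,0,0,-1, -1,0,0,0,0,0,-1, 0,0,0,0,0,0,-1]'; python3 -c "
from h import *
where(); fx()"
python3 -m handwheel '[0,0,-2,0,0,0,-1, 0,0,-4,0,0,0,-1, 0,0,-4,0,0,0,-1, 2,3,0,0,0,0,-1, 2,3,0,0,0,0,-1, 2,3,0,0,0,0,-1, 1,4,0,0,0,0,-1, 0,4,0,0,0,0,-1, 0,4,0,0,0,0,-1, 0,4,0,0,0,0,-1, 0,4,0,0,0,0,-1, 0,4,0,0,0,0,-1, 0,4,0,0,0,0,-1, 0,4,0,0,0,0,-1, 0,4,0,0,0,0,-1, 0,0,0,0,0,0,-1, 0,0,0,0,0,0,-1]'; python3 - <<'E'
from h import *
where(); fx(); im=snap('top','t5.png'); c=cam('top')
for d in r.boxes_of('top','nut1_mid'): print(np.round(d['at'],3),round(d['conf'],2))
k=w2px('',[*F(-30,70),.06],c).astype(int)-[60,75]; cv2.imwrite('pics/t5c.png',cv2.resize(im[k[1]:k[1]+150,k[0]:k[0]+120,::-1],None,fx=4,fy=4,interpolation=cv2.INTER_CUBIC))
im=snap('side','s5.png'); c=cam('side'); k=w2px('',[*F(-40,60),.06],c).astype(int)-[80,60]
b=cv2.resize(im[k[1]:k[1]+150,k[0]:k[0]+75,::-1],None,fx=4,fy=4,interpolation=cv2.INTER_CUBIC)
a=cv2.imread('pics/t5c.png'); cv2.imwrite('pics/c5.png',np.hstack([a,b]))
E
```

```text
time: 63.65
tool_pos: [0.4102, 0.0937, 0.1065]
eef_rot: [0.0, 0.999, -0.036, -0.001]
wrist_force: [0.3, -0.3, -1.7]
finger_gap: 0.0257
t 63.65 tcp [0.4102 0.0937 0.1065] yaw -4.11 tilt [-0.0017 -0.0003] F [ 0.3 -0.3 -1.7] gap 0.0257 q6 0.27
fix [-113.2   96.5]
time: 65.35
tool_pos: [0.4491, -0.3606, 0.2062]
eef_rot: [-0.0, 0.999, -0.037, -0.0]
wrist_force: [0.3, 1.0, -1.8]
finger_gap: 0.0258
t 65.35 tcp [ 0.4491 -0.3606  0.2062] yaw -4.24 tilt [-0.0005  0.0007] F [ 0.3  1.  -1.8] gap 0.0258 q6 -0.62
fix [ -41.6 -353.8]
[ 0.507 -0.256  0.002] 0.53
```

View pics/c5.png

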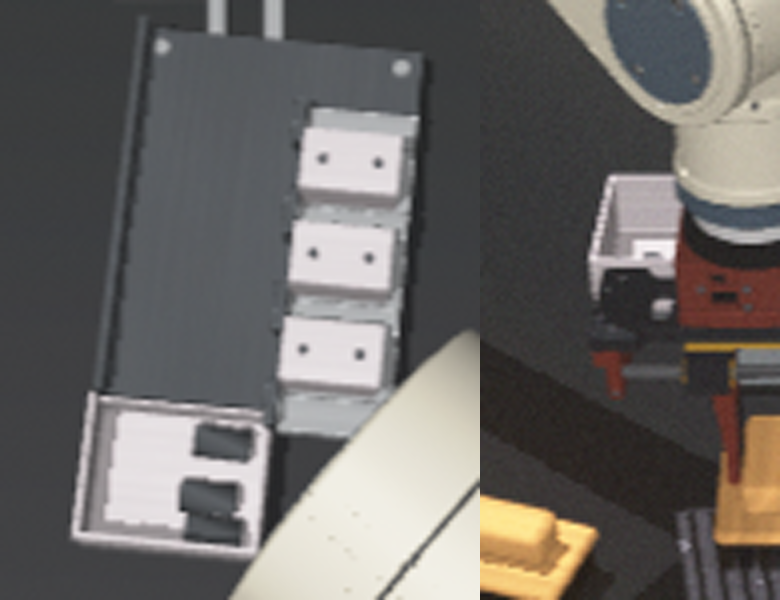

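```bash
python3 - <<'E'
from h import *
plan(.4575,-.376,.0605,-8)
for cmr in ('top','side'):
    r.read_camera(cmr)
    print(cmr,[(np.round(d['at'],3).tolist(),round(d['conf'],2)) for d in r.boxes_of(cmr,'bar_grip')])
E
```

```text
turn [-0.001  0.001  0.069] then shift cm [ 1.03  1.59 14.59] yaw -8
top [([0.56, -0.326, 0.024], 0.67)]
side []
```

```bash
python3 -m handwheel '[0.5,0.8,0,0,0,0.069,-1, 0.5,0.8,3,0,0,0,-1, 0,0,4,0,0,0,-1, 0,0,4,0,0,0,-1, 0,0,2.5,0,0,0,-1, 0,0,0.8,0,0,0,-1, 0,0,0,0,0,0,-1, 0,0,0,0,0,0,-1]'; python3 -m handwheel '[0,0,0.2,0,0,0,-1, 0,0,0,0,0,0,-1]'; python3 -m handwheel '[0,0,0.1,0,0,0,-1, 0,0,0,0,0,0,-1]'
```

```text
time: 66.5
tool_pos: [0.4586, -0.3775, 0.0649]
eef_rot: [0.001, 0.998, -0.07, 0.001]
wrist_force: [0.4, -0.1, -1.5]
finger_gap: 0.0259
time: 66.7
tool_pos: [0.4584, -0.3775, 0.0629]
eef_rot: [0.001, 0.998, -0.07, 0.001]
wrist_force: [0.3, 0.4, -1.5]
finger_gap: 0.0259
time: 66.9
tool_pos: [0.4579, -0.3772, 0.0611]
eef_rot: [0.0, 0.998, -0.07, 0.0]
wrist_force: [0.5, -0.4, -2.1]
finger_gap: 0.0256
```

```bash
python3 -m handwheel '[0,0,0.15,0,0,0,-1, 0,0,0,0,0,0,-1]'; python3 -m handwheel '[0,0,0.08,0,0,0,-1, 0,0,0,0,0,0,-1, 0,0,0,0,0,0,0.2, 0,0,0,0,0,0,0.2, 0,0,0,0,0,0,0.2, 0,0,0,0,0,0,0.2, 0,0,-2,0,0,0,0.2, 0,0,-4,0,0,0,0.2, 0,0,-4,0,0,0,1, 0,0,-4,0,0,0,1, 2,0,-4,0,0,0,1, 2,0,-4,0,0,0,1, 0,0,0,0,0,0,1, 0,0,0,0,0,0,1]'; python3 - <<'E'
from h import *
where(); im=snap('wrist','w9.png'); c=cam('wrist')
for q in ('bar_grip','brush_grip'): print(q,[(np.round(d['at'],3).tolist(),round(d['conf'],2)) for d in r.boxes_of('wrist',q)])
t=snap('top','t9.png'); c=cam('top'); k=w2px('',[*F(-10,60),.06],c).astype(int)-[60,75]
a=cv2.resize(t[k[1]:k[1]+150,k[0]:k[0]+120,::-1],(360,450),interpolation=cv2.INTER_CUBIC); b=cv2.resize(im[:,100:500,::-1],(440,440)); b=cv2.copyMakeBorder(b,0,10,0,0,cv2.BORDER_CONSTANT)
cv2.imwrite('pics/c9.png',np.hstack([a,b]))
E
```

```text
time: 67.1
tool_pos: [0.4577, -0.377, 0.059]
eef_rot: [-0.0, 0.998, -0.07, -0.0]
wrist_force: [-0.2, -0.3, -2.2]
finger_gap: 0.026
time: 68.5
tool_pos: [0.4977, -0.3827, 0.279]
eef_rot: [0.001, 0.998, -0.07, 0.001]
wrist_force: [0.2, 0.5, -0.6]
finger_gap: 0.0879
t 68.5 tcp [ 0.4977 -0.3827  0.279 ] yaw -8.05 tilt [ 0.0013 -0.0011] F [ 0.2  0.5 -0.6] gap 0.0879 q6 -0.53
bar_grip [([0.556, -0.329, 0.027], 0.74)]
brush_grip [([0.256, -0.424, 0.028], 0.81), ([0.461, -0.373, 0.033], 0.71), ([0.275, -0.258, 0.04], 0.67)]
```

View pics/c9.png

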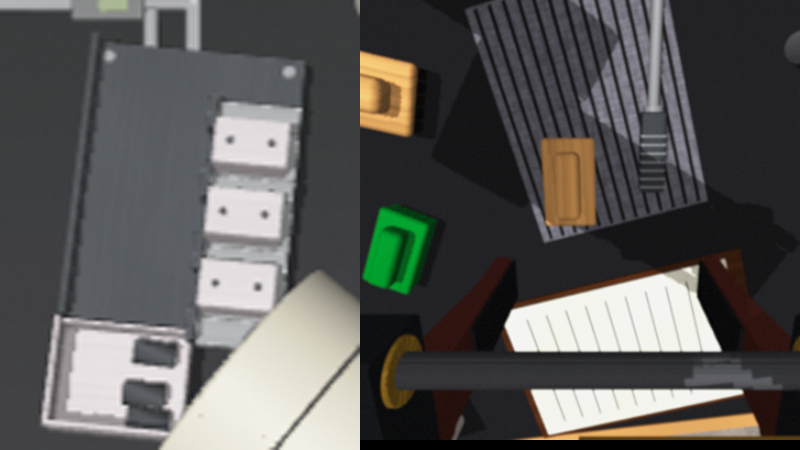

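```bash
python3 - <<'E'
from h import *
im=np.array(r.read_camera('top')); c=cam('top')
for t in (170,190): holders(c,im,z=.098,thr=t)
print([np.round(np.array(F(x,0))*1000,1) for x in (-70,0,70)])
r.hand_in()
E
```

```text
holder mid 449.1 -4.5 size 68.8 43.0 bore yaw 86.0
holder mid 519.4 -9.6 size 67.8 44.2 bore yaw 86.0
holder mid 588.8 -14.8 size 67.6 44.1 bore yaw 85.9
[array([446.3,  -5.7]), array([516.1, -10.7]), array([585.9, -15.8])]
the job is handed in; nothing more can be done
```

The job is done and handed in at about 68.6 s of the 208 s allowed. All three holders had a nut in them, and all three nuts are now in the scrap pan.

- **What I did:** I laid the holders in lanes 1 to 3 and pressed each one until it met its lugs. With the bar I pushed each nut through until its middle was at y = 74–78 mm (66 needed). I then put the bar back on the mat, swept the bed with the brush on the mat (the smaller one that isn't green), and put the brush back in its place.
- **Corrections on the way:** The fingers had not fully closed when I lifted the bar, so I held it about 6 mm too high. I set it down on the mat and took a new grip before pushing.
- **Last checks:** The final pictures show the three nuts in the pan, the bed clear, and the bar and brush on the mat. The holders measure within about 3 mm of their lane middles, all offset the same way, with their bores along the lanes to 0.2°. The gripper was open and clear of everything.
- **Checks that failed or disagreed:** The nut detector was unreliable and reported nuts where there were none, so I judged the nuts from the pictures. I saw nothing knocked aside during the run. I did not measure the bottle, bolt, caliper and socket again at the end, and no move went near them.

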